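# Refit the return spring of the jar-lid press

## Task

Take the yellow spring out of the green spares tin and thread it, red tang down as it stands, over the upright rod of the red lid press; when it catches on the brass seat near the foot, twist it slightly until the tang drops into the slot and the spring stands fully home on the base plate. Then slip the black collar over the rod so that it lies flat on top of the spring, and let go. Leave the jars, the apple and the screwdriver where they are.

Things in the scene. Friction and masses are not known exactly. Their poses are not given: they have to be found in the camera images.
- press: Base of a hand lid press, fixed to the bench, head off: red plate 150 x 90 x 15 mm, origin at the centre of its underside, z up. At x = -45 mm stands the steel spring rod; at x = +27 mm lies a black round jar nest (76 mm across, 6 mm high); at x = +68 mm a red lever fork with a cross pin, 52 mm wide, 55 mm above the plate.
- press_seat (a point): Point on the rod's axis at the plate's upper face, 15 mm above the bench; axes as the press. Here a brass seat 21 mm across and 14 mm high (top 3 mm narrowed to 18 mm) surrounds the rod. A straight slot 9 mm wide runs right across it along press x, open at both ends and down to the plate; either end serves. Two short white lines on the plate mark the slot's direction.
- rod_tip (a point): Tip of the upright steel spring rod, on its axis, 95 mm above press_seat. The rod is 10 mm in diameter, its tip chamfered.
- tin: Open round green tin, fixed to the bench, outer diameter 136 mm, wall 3 mm, rim 28 mm above the bench, inner floor 4 mm above the bench. Origin at the centre of its underside. A loose steel washer and brass nut on its floor, under 9 mm high, may be ignored.
- spring: Stiff yellow coil spring (does not yield noticeably), outer diameter 33 mm, inner 25 mm, 60 mm long, 50 to 100 g, standing upright in the tin. Origin on its axis at its lower end, z up along the axis, x towards the tang. The end of its top coil is painted red, on the tang's side (0 to 25 degrees clockwise of it, seen from above).
- spring_tang (a point): Inner tip of the spring's red tang, 2 mm above its lower end: a 4 mm thick pin from the coil inwards to 7 mm from the axis. It clears the rod but not the brass seat, save in the slot. Off the slot it stops the spring 14 mm above the plate; it drops in when spring x and press x (either way round) agree within about 0.25 rad.
- collar: Plain black plastic collar lying flat on the bench, outer diameter 40 mm, bore 15 mm, 18 mm high, 40 to 85 g. Origin at the centre of its underside, z up along the bore.
- collar_center (a point): Centre of the collar, on the bore's axis, 9 mm above its underside.
- jar_jam: Bystander: jam jar with red lid, 68 mm in diameter, 95 mm high, origin at the centre of its underside.
- jar_honey: Bystander: honey jar with brass-coloured lid, 68 mm in diameter, 95 mm high, origin at the centre of its underside.
- apple: Bystander: red apple, 74 mm across, 68 mm high, origin underneath.
- screwdriver: Bystander: screwdriver lying flat on the bench, its length along its x axis, origin under its middle.

How it is judged:
On the way:
1. the spring is threaded over the rod and stands fully home on the base plate, tang in the slot (z of spring in the frame of press_seat below 0.005 m and horizontal distance between spring and press_seat below 0.005 m and angle between the z axis of spring and the z axis of press, either way round below 0.1 rad), for 0.3 s.
At the end, for the whole second after the job is handed in: Spring round the rod on the base plate: foot within 5 mm of the plate and of the rod axis, upright within 0.1 rad. Collar round the rod on top of it: centre 64 to 75 mm above the plate, within 6 mm of the axis, flat within 0.15 rad. Both at rest (under 0.02 m/s) (all of step 1 and z of collar_center in the frame of press_seat between 0.064 and 0.075 m and horizontal distance between collar_center and press_seat below 0.006 m and angle between the z axis of collar and the z axis of press, either way round below 0.15 rad and linear speed of each of spring, collar below 0.02 m/s); the robot touches nothing.
It fails at once if a jar, the apple or the screwdriver is shifted by more than 30 mm (distance of any of jar_jam, jar_honey, apple, screwdriver from where it was at the start of the episode above 0.03 m).
It fails at once if a jar is tipped by more than 0.5 rad (angle between any of jar_jam, jar_honey's own z axis and vertical above 0.5 rad).
It also fails if it takes over 58 s, if anything falls off the work surface, if the arm or the gripper's body presses on something with over 40 N, if the wrist force passes 120 N, or if a joint passes its speed limit or range.

## Robot

A 6-joint arm with a two-finger parallel gripper is mounted at the origin on the work surface. World frame = base frame: x ahead of the robot, y to its left, z up, the work surface at z = 0. Lengths are in m, angles in rad, forces in N, time in s.
With the tool pointing down it reaches from about 0.375 to 0.9 m from the base axis. Payload 3.1 kg.
Tool frame: the origin (TCP) lies at the very end of the fingers, on their centre line; the grasp point (between the pads) lies 19 mm behind it; z points along the fingers, y is the direction in which the jaws open and shut (so a half turn about z gives the same grasp; the last joint's range is limited). The gripper opens to 87 mm and grips with 3 to 60 N. Pads are 19 mm wide; open, the fingers measure 117 mm over their backs; the gripper's body (75 mm by 190 mm) begins 51 mm behind the grasp point.
Start: joints at [-1.282, 0.527, 1.433, -0, 1.181, -0.178], TCP at [0.281, -0.558, 0.223] pointing down, gripper open.
Joint ranges: [-3.08, 3.08], [-0.75, 2.2], [0.22, 2.44], [-1.43, 4.57], [0, 2.65], [-2.85, 2.85]. Speed limits (rad/s): [2.79, 2.79, 3.14, 3.14, 3.14, 3.14].

## Interface

Orientations are given as a unit quaternion [x, y, z, w].
In Python, from rig import robot, optics gives the robot as it stands.
- The arm moves only by the shell command python3 -m inch 'ROWS' [FORCE]. ROWS is JSON, a list of rows, each an object of numbers: "ax", "ay", "az": the turn, a rotation vector about the tool's x, y, z in rad; "dx", "dy", "dz": the shift along the tool's x, y, z in mm; "gripper": the opening in per cent of the stroke, from 0 (shut) to 100 (fully open). In form: [{"ax": .., "ay": .., "az": .., "dx": .., "dy": .., "dz": .., "gripper": ..}, ...]. A call has 1 to 8 rows; each row shifts and turns the commanded pose from where the row before left it, along the tool's axes as they then stand; what a row does not reach is not made up. A row lasts 1/10 s, in which the tool goes at most 50 mm and 8.59 degrees, less where a joint would pass 70% of its speed; a pose out of reach is approached as far as the arm can. A call with a gripper value outside its range is refused whole. The fingers move at their own pace and stop on an object; FORCE is the grip in N (left out, the last holds). Time passes only in rows, so rows that do not move let the fingers close. It gives the time, the measured TCP pose, the force and the opening at its end, in the units of the state.
- robot.get_obs(): the state, without advancing time (a new reading comes with each control period).
- optics.camera(name): name is "scene" or "top" or "wrist"; returns a dict with "img" (420x560x3 uint8, red, green, blue), "depth" (420x560 float32, m along the optical axis (not along the pixel's ray), 0 where there is no reading), "camera_matrix" (3x3 intrinsics, pixels), "k1" (the pictures are not rectified: a ray, as slopes to the right and down, at radius r is drawn at 1 + k1 r^2 times it, then the intrinsics apply), "position" and "attitude" of the camera in the world. Camera axes: x right, y up, looking along -z (the intrinsics and any distortion apply to the point x, -y, -z); pixel columns grow to the right and rows downward; lengths in m; the calibration is good to about 2 mm. A picture is of the moment at which its call begins.
- robot.hand_in(): hands the job in, once; it reports no verdict.
The state is a dict: "time": time; "q": joint angles; "joint_velocities": joint speeds; "joint_torque": joint torques, N m; "position": TCP position; "tool_rot": TCP orientation; "ft_force": force on the tool from outside, world axes, zero at the start; "moment": the same for the moment, N m; "grip_width": finger opening in m.
Only numpy, scipy, OpenCV 4.12 (cv2) and the standard library are available. Lean on these libraries where they do the work, as an engineer would, in place of code of your own. Each camera call takes 0.05 s, during which the arm holds its last target.

## Working session

There is one attempt and no reset: what is moved stays moved. The work goes in short steps, Python scripts to look and compute and a shell command to move; the robot and the scene stay as the last step left them, time stands still between calls to the robot, and variables do not carry over. Pictures are saved under pics/ and viewed, and the job is handed in when it is done.

```bash
ls; mkdir -p pics; cat > h.py <<'E'
import numpy as np, cv2
from scipy.spatial.transform import Rotation as R
from rig import robot, optics
def snap(name,fn):
    c=optics.camera(name); cv2.imwrite('pics/%s.png'%fn,cv2.cvtColor(c['img'],cv2.COLOR_RGB2BGR)); np.savez('pics/%s.npz'%fn,**{k:np.asarray(v) for k,v in c.items()}); return c
def load(fn): return dict(np.load('pics/%s.npz'%fn))
def rays(c,uv):
    K=np.array(c['camera_matrix'],float);k1=float(c['k1'])
    # distorted -> undistorted slopes (r (1+k1 r^2))
    p=cv2.undistortPoints(np.array(uv,float).reshape(-1,1,2),K,np.array([k1,0,0,0,0.])).reshape(-1,2)
    return np.c_[p[:,0],-p[:,1],-np.ones(len(p))]
def rot(c):
    a=np.array(c['attitude'],float)
    return a if a.shape==(3,3) else R.from_quat(a).as_matrix()
def at_z(c,uv,z):
    d=rays(c,uv)@rot(c).T; o=np.array(c['position'])
    return o+d*((z-o[2])/d[:,2])[:,None]
def cloud(c):
    D=np.array(c['depth']);h,w=D.shape
    v,u=np.mgrid[:h,:w]; d=rays(c,np.c_[u.ravel(),v.ravel()])*D.ravel()[:,None]
    return (d@rot(c).T+np.array(c['position'])).reshape(h,w,3)
def proj(c,P):
    q=(np.atleast_2d(P)-np.array(c['position']))@rot(c)
    s=np.c_[q[:,0],-q[:,1]]/-q[:,2:3]; r2=(s**2).sum(1,keepdims=True); s=s*(1+float(c['k1'])*r2)
    K=np.array(c['camera_matrix']); return np.c_[K[0,0]*s[:,0]+K[0,2],K[1,1]*s[:,1]+K[1,2]]
E
python3 - <<'E'
from h import *
for n in ['scene','top','wrist']:
    c=snap(n,n+'0'); print(n,c['position'],c['attitude'],c['k1'],c['camera_matrix'])
print(robot.get_obs())
E
```

```text
pics
scene [1.2320022  0.40631878 1.05310811] [0.15422832 0.29511258 0.82923434 0.44887927] 0.043889396622593224 [[467.76871392   0.         280.04963473]
 [  0.         467.76871392 211.69782045]
 [  0.           0.           1.        ]]
top [0.46930881 0.00536135 1.67807431] [ 0.02656385 -0.02904023 -0.70398706  0.70912146] -0.18620873848531708 [[546.88851893   0.         286.35990688]
 [  0.         546.88851893 211.4506869 ]
 [  0.           0.           1.        ]]
wrist [ 0.3504697  -0.52284205  0.3848925 ] [-0.12085978  0.07545675 -0.51912479  0.84273878] -0.03456328798525202 [[316.77056425   0.         278.37503913]
 [  0.         316.77056425 211.64492871]
 [  0.           0.           1.        ]]
{'time': 0.15, 'q': array([-1.28250909e+00,  5.28233566e-01,  1.43358628e+00,  1.60597547e-05,
        1.18139247e+00, -1.78472724e-01]), 'joint_velocities': array([-0.00089838, -0.00177359, -0.00285209,  0.00091946,  0.00021101,
       -0.00023868]), 'joint_torque': array([ 1.48935123e-03, -4.40431631e+01, -1.76842868e+01,  6.34508743e-02,
        5.52365952e-02, -1.03182551e-04]), 'position': array([ 0.28113503, -0.55758984,  0.22181505]), 'tool_rot': array([ 9.72890663e-01,  2.31264139e-01, -3.70280463e-05, -8.09015393e-04]), 'ft_force': array([-0.2091907 , -1.03864402,  0.98848802]), 'moment': array([-0.00473042, -0.00713022, -0.04090385]), 'grip_width': 0.08712392445253972}
```

View pics/top0.png

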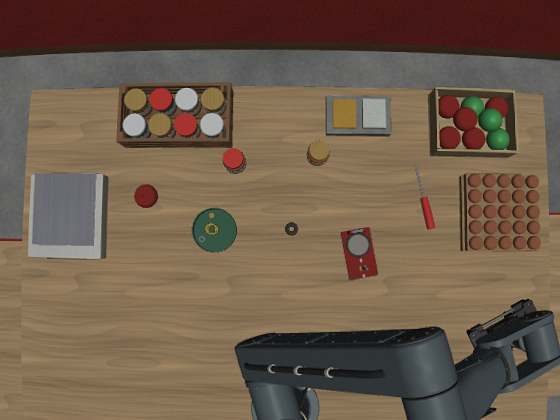

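View pics/scene0.png

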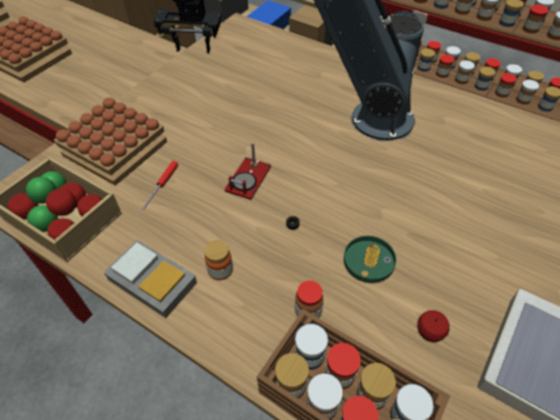

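View pics/wrist0.png

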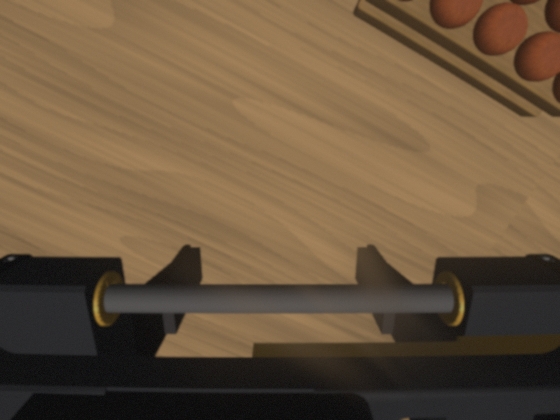

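Top view: tin about (214,230) with the spring in it, collar (291,229), press (359,253) with the rod at its lower end. Next I'll enlarge and measure these.

```bash
python3 - <<'E'
from h import *
t=load('top0');s=load('scene0')
i=cv2.imread('pics/top0.png')
a=cv2.resize(i[200:290,180:390],None,fx=3.8,fy=3.8,interpolation=cv2.INTER_CUBIC); cv2.imwrite('pics/topz.png',a)
j=cv2.imread('pics/scene0.png')
b=cv2.resize(j[130:290,210:410],None,fx=3.75,fy=3.75,interpolation=cv2.INTER_CUBIC); cv2.imwrite('pics/scz.png',b)
for n,uv,z in [('tin',(214,230),.028),('collar',(291.5,228.5),.018),('apple',(146,196),.068),('jam',(233,159),.095),('honey',(318.5,151),.095),('sd',(428,213),.02),('nest',(358,244),.021)]:
    print(n,at_z(t,[uv],z)[0].round(4))
for n,uv in [('collar',(293,223)),('tin',(370,258))]: print(n,at_z(s,[uv],.018)[0].round(4))
for n,c in (('t',t),('s',s)):
    P=cloud(c);hsv=cv2.cvtColor(c['img'],cv2.COLOR_RGB2HSV)
    m=(P[...,2]>.03)&(P[...,2]<.08)&(abs(P[...,1]-.2)<.07)&(abs(P[...,0]-.42)<.09)
    v,u=np.nonzero(m); print(n,len(u),u.mean() if len(u) else 0,P[m].mean(0) if len(u) else 0, P[m].max(0) if len(u) else 0)
E
```

```text
tin [0.5414 0.2187 0.028 ]
collar [ 0.5483 -0.016   0.018 ]
apple [0.6395 0.4209 0.068 ]
jam [0.7474 0.158  0.095 ]
honey [ 0.773  -0.0929  0.095 ]
sd [ 0.5985 -0.4367  0.02  ]
nest [ 0.5023 -0.2184  0.021 ]
collar [ 0.5536 -0.0079  0.018 ]
tin [0.5416 0.2233 0.018 ]
t 18 214.83333333333334 [0.48695518 0.21483153 0.03255068] [0.50550506 0.26897101 0.03964061]
s 9 375.77777777777777 [0.484634   0.20983537 0.03113804] [0.49529063 0.25497669 0.03281489]
```

View pics/topz.png

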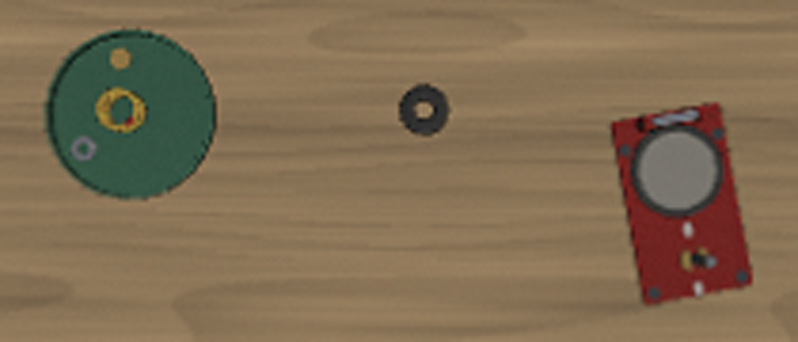

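View pics/scz.png

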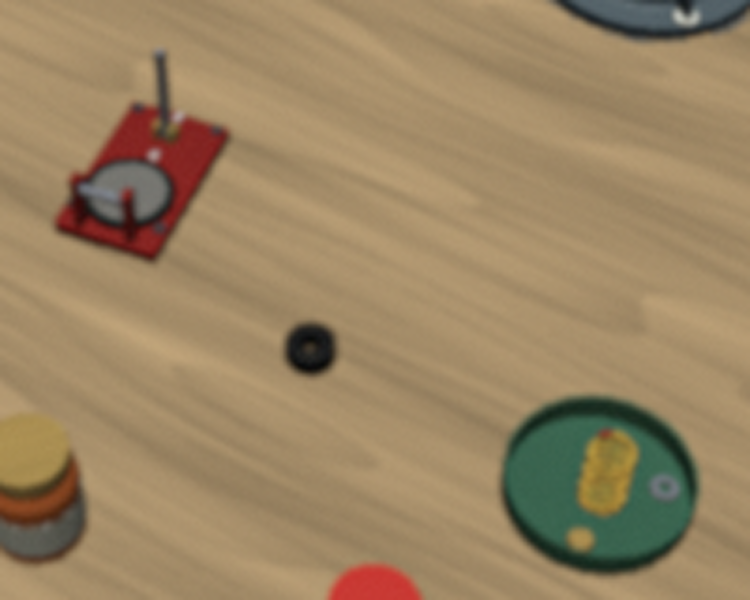

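```bash
cat >> h.py <<'E'
def tool():
    o=robot.get_obs(); return np.array(o['position']),R.from_quat(o['tool_rot']).as_matrix(),o
def yaw(Rt): return np.degrees(np.arctan2(Rt[1,0],Rt[0,0]))
def delta(tgt):
    p,Rt,o=tool(); return (Rt.T@(np.array(tgt)-p)*1000).round(1)
E
python3 - <<'E'
from h import *
t=load('top0');w=load('wrist0');p,Rt,o=tool()
print('yaw',yaw(Rt)); print('cam in tool',Rt.T@(w['position']-p)); M=Rt.T@rot(w); print(M.round(3))
print('axis at bench, tool frame', Rt.T@(at_z(w,[(280,210)],0.06)[0]-p))
print('spring',at_z(t,[(211.8,228.9)],.064)[0]); 
f=lambda x,y:(180+x/3.8-.37,200+y/3.8-.37)
a=at_z(t,[f(698,289),f(687,230)],.015);print(a,np.degrees(np.arctan2(*(a[1]-a[0])[[1,0]])))
E
```

```text
yaw 26.743011817684515
cam in tool [ 7.76036124e-02 -9.05447592e-05 -1.63054082e-01]
[[-0.     0.959  0.282]
 [ 1.     0.     0.   ]
 [ 0.     0.282 -0.959]]
axis at bench, tool frame [-0.01617792  0.00157173  0.16180787]
spring [0.5430588  0.22066506 0.064     ]
[[ 0.40607881 -0.23557567  0.015     ]
 [ 0.45328725 -0.22661517  0.015     ]] 10.747297592542226
```

```bash
python3 - <<'E'
from h import *
print(delta([.543,.221,.222]))
E
```

```text
[ 584.2 -577.5    0.9]
```

```bash
python3 -m inch '[{"dx":34,"dy":-34},{"dx":34,"dy":-34},{"dx":34,"dy":-34},{"dx":34,"dy":-34},{"dx":34,"dy":-34},{"dx":34,"dy":-34},{"dx":34,"dy":-34},{"dx":34,"dy":-34}]'; python3 -m inch '[{"dx":34,"dy":-34},{"dx":34,"dy":-34},{"dx":34,"dy":-34},{"dx":34,"dy":-34},{"dx":34,"dy":-34},{"dx":34,"dy":-34},{"dx":34,"dy":-34},{"dx":34,"dy":-34}]'; python3 -m inch '[{"dx":20,"dy":-16.5,"az":-0.12},{"dx":18,"dy":-17.5,"az":-0.12},{"az":-0.13},{},{}]' 
python3 - <<'E'
from h import *
snap('wrist','w1');p,Rt,o=tool();print(p,yaw(Rt),o['time'])
E
```

```text
[ 0.28116989 -0.5576792   0.22193853] 26.747247163796217 0.2invalid input
invalid input
invalid input
```

View pics/w1.png

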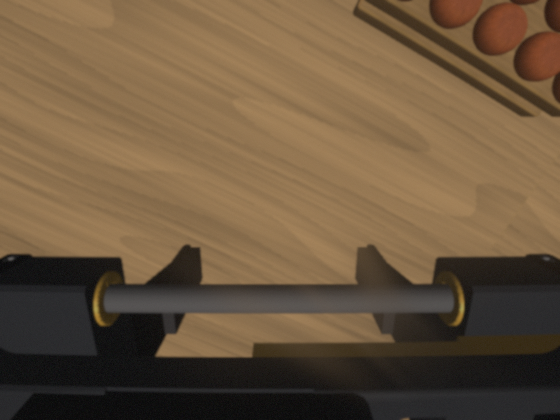

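The arm didn't move: all three calls were rejected as invalid input. Each row probably has to carry every field.

```bash
python3 -m inch '[{"ax":0,"ay":0,"az":0,"dx":34,"dy":-34,"dz":0,"gripper":100}]'; python3 -m inch '[{"ax":0,"ay":0,"az":0,"dx":34,"dy":-34,"dz":0,"gripper":100},{"ax":0,"ay":0,"az":0,"dx":34,"dy":-34,"dz":0,"gripper":100}]'
```

```text
time: 0.3
position: [0.2953, -0.5178, 0.2224]
tool_rot: [0.973, 0.229, -0.0, 0.003]
ft_force: [0.9, 0.6, 1.3]
grip_width: 0.0869
time: 0.5
position: [0.3265, -0.4196, 0.2222]
tool_rot: [0.973, 0.231, 0.0, -0.0]
ft_force: [-0.3, -0.4, 1.4]
grip_width: 0.087
```

```bash
python3 -m inch '[{"ax":0,"ay":0,"az":0,"dx":34,"dy":-34,"dz":0,"gripper":100},{"ax":0,"ay":0,"az":0,"dx":34,"dy":-34,"dz":0,"gripper":100},{"ax":0,"ay":0,"az":0,"dx":34,"dy":-34,"dz":0,"gripper":100},{"ax":0,"ay":0,"az":0,"dx":34,"dy":-34,"dz":0,"gripper":100},{"ax":0,"ay":0,"az":0,"dx":34,"dy":-34,"dz":0,"gripper":100},{"ax":0,"ay":0,"az":0,"dx":34,"dy":-34,"dz":0,"gripper":100},{"ax":0,"ay":0,"az":0,"dx":34,"dy":-34,"dz":0,"gripper":100}]'
python3 -m inch '[{"ax":0,"ay":0,"az":0,"dx":34,"dy":-34,"dz":0,"gripper":100},{"ax":0,"ay":0,"az":0,"dx":34,"dy":-34,"dz":0,"gripper":100},{"ax":0,"ay":0,"az":0,"dx":34,"dy":-34,"dz":0,"gripper":100},{"ax":0,"ay":0,"az":0,"dx":34,"dy":-34,"dz":0,"gripper":100},{"ax":0,"ay":0,"az":0,"dx":34,"dy":-34,"dz":0,"gripper":100},{"ax":0,"ay":0,"az":0,"dx":34,"dy":-34,"dz":0,"gripper":100},{"ax":0,"ay":0,"az":0,"dx":30,"dy":-30,"dz":0,"gripper":100}]'
python3 -m inch '[{"ax":0,"ay":0,"az":-0.12,"dx":0,"dy":0,"dz":0,"gripper":100},{"ax":0,"ay":0,"az":-0.12,"dx":0,"dy":0,"dz":0,"gripper":100},{"ax":0,"ay":0,"az":-0.13,"dx":0,"dy":0,"dz":0,"gripper":100},{"ax":0,"ay":0,"az":0,"dx":0,"dy":0,"dz":0,"gripper":100}]'
python3 - <<'E'
from h import *
snap('wrist','w2');p,Rt,o=tool();print(p,yaw(Rt),o['time'])
E
```

```text
time: 1.2
position: [0.4322, -0.0997, 0.2227]
tool_rot: [0.973, 0.231, 0.0, 0.0]
ft_force: [0.4, -0.5, 1.1]
grip_width: 0.0869
time: 1.9
position: [0.5359, 0.2153, 0.2225]
tool_rot: [0.973, 0.232, 0.0, -0.0]
ft_force: [0.4, -0.1, -0.3]
grip_width: 0.087
time: 2.3
position: [0.5353, 0.213, 0.2223]
tool_rot: [0.914, 0.406, -0.0, -0.0]
ft_force: [-0.4, 0.1, -0.5]
grip_width: 0.0871
[0.53538434 0.21289698 0.22234918] 47.80880980810028 2.35
```

View pics/w2.png

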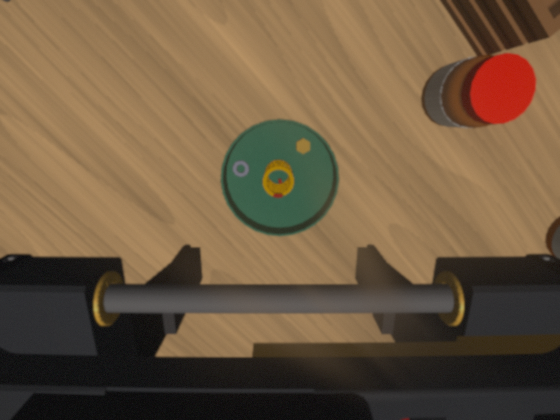

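The wrist view shows the tin centred at (280,178), the spring's top ring near (278,182) and the red end near (278,194). I'll enlarge it.

```bash
python3 - <<'E'
from h import *
i=cv2.imread('pics/w2.png')
cv2.imwrite('pics/w2z.png',cv2.resize(i[148:208,238:318],None,fx=10,fy=10,interpolation=cv2.INTER_CUBIC))
w=load('w2')
P=cloud(w); m=np.zeros(P.shape[:2],bool); m[150:208,240:316]=1
Q=P[m&(P[...,2]>.052)&(P[...,2]<.075)]; print(len(Q),Q.min(0),Q.max(0),Q.mean(0))
# circle fit of projection
E
```

```text
384 [0.52903046 0.20868556 0.05203176] [0.56140369 0.24093932 0.06655134] [0.54556393 0.22503934 0.06192377]
```

View pics/w2z.png

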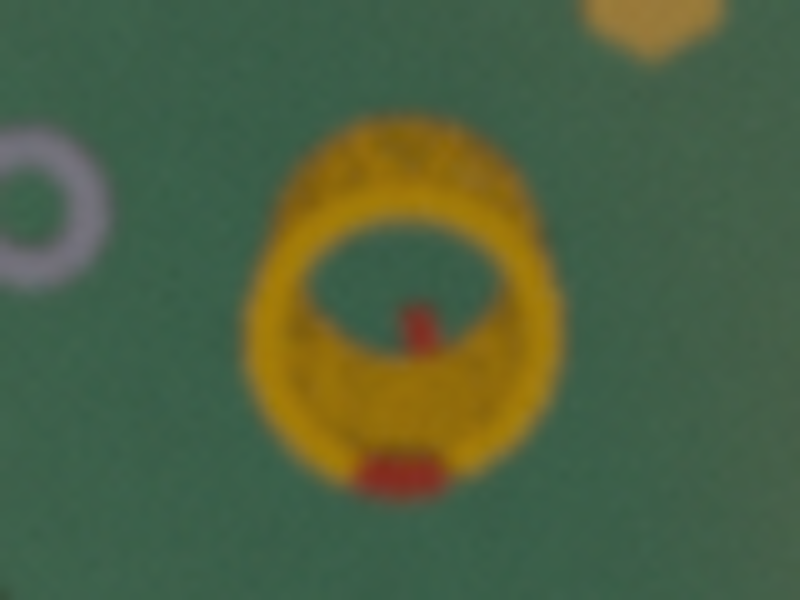

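```bash
python3 - <<'E'
from h import *
w=load('w2');f=lambda x,y:(238+x/10-.45,148+y/10-.45)
hsv=cv2.cvtColor(w['img'],cv2.COLOR_RGB2HSV)
from scipy.optimize import least_squares
m=(hsv[...,0]>17)&(hsv[...,0]<30)&(hsv[...,1]>170)
m|=((hsv[...,0]<8)|(hsv[...,0]>170))&(hsv[...,1]>140)
mm=np.zeros_like(m);mm[155:202,258:298]=m[155:202,258:298]
v,u=np.nonzero(mm);print(len(u),u.min(),u.max(),v.min(),v.max())
# silhouette model: max IoU of projected discs
def sil(xy):
    I=np.zeros((4200//10*8,560*8),np.uint8)
    a=np.linspace(0,2*np.pi,60)
    pts=[]
    for z in (.004,.064):
        pts.append(proj(w,np.c_[xy[0]+.0165*np.cos(a),xy[1]+.0165*np.sin(a),0*a+z]))
    hull=cv2.convexHull(np.float32(np.r_[pts[0],pts[1]])); 
    cv2.fillPoly(I,[np.int32((hull+.5)*8)],255); return cv2.resize(I,(560,420),interpolation=cv2.INTER_AREA)/255.
mf=cv2.morphologyEx(mm.astype(np.uint8),cv2.MORPH_CLOSE,np.ones((13,13)))
best=min(((np.abs(sil((x,y))-mf).sum(),x,y) for x in np.arange(.538,.5531,.001) for y in np.arange(.217,.2331,.001)))
print(best)
c=at_z(w,[f(404,335)],.064)[0]; print('ring',c)
tt=at_z(w,[f(415,310),f(424,348)],.006); print(tt)
for cc in (c,np.r_[best[1:],0]):
    d=tt-cc[:3]; print(np.degrees(np.arctan2(d[:,1],d[:,0])),np.hypot(d[:,0],d[:,1]))
d=tt[1]-tt[0];print('tang dir',np.degrees(np.arctan2(d[1],d[0])))
r=at_z(w,[f(402,478)],.064)[0]-c;print('red',np.degrees(np.arctan2(r[1],r[0])),np.hypot(r[0],r[1]))
print(delta([c[0],c[1],.222]))
E
```

```text
650 263 293 160 196
(np.float64(98.6705882352941), np.float64(0.545), np.float64(0.225))
ring [0.54544047 0.22498959 0.064     ]
[[0.54092893 0.21812958 0.006     ]
 [0.53861014 0.21392243 0.006     ]]
[-123.33120945 -121.68167514] [0.00821058 0.0130052 ]
[-120.64886496 -119.97758552] [0.007986   0.01278839]
tang dir -118.86159251730236
red -132.8754036195588 0.015116880477739182
[15.7 -0.7  0.3]
```

```bash
python3 -m inch '[{"ax":0,"ay":0,"az":0,"dx":15.6,"dy":-0.7,"dz":30,"gripper":100},{"ax":0,"ay":0,"az":0,"dx":0,"dy":0,"dz":45,"gripper":100},{"ax":0,"ay":0,"az":0,"dx":0,"dy":0,"dz":45,"gripper":70},{"ax":0,"ay":0,"az":0,"dx":0,"dy":0,"dz":40,"gripper":70},{"ax":0,"ay":0,"az":0,"dx":0,"dy":0,"dz":25,"gripper":70},{"ax":0,"ay":0,"az":0,"dx":0,"dy":0,"dz":0,"gripper":70},{"ax":0,"ay":0,"az":0,"dx":0,"dy":0,"dz":0,"gripper":70}]'
python3 - <<'E'
from h import *
snap('wrist','w3');p,Rt,o=tool();print(p,yaw(Rt),o['time'],delta([.5453,.225,.037]))
E
```

```text
time: 3.05
position: [0.5458, 0.2248, 0.0377]
tool_rot: [0.914, 0.406, -0.0, -0.0]
ft_force: [0.7, 0.5, 0.5]
grip_width: 0.0623
[0.54667754 0.2249993  0.03870327] 47.86772066326029 3.1 [-0.9 -1.   1.7]
```

View pics/w3.png

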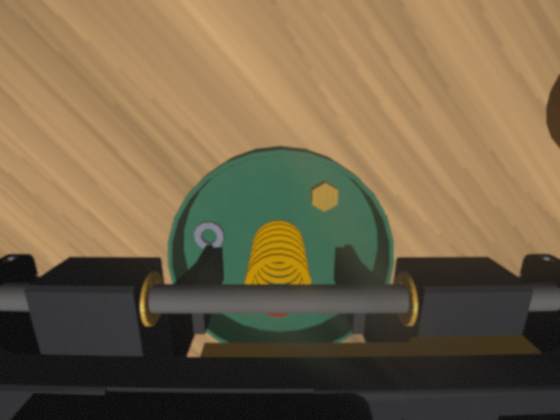

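The spring, (250-308, 220-315) in the picture, stands centred between the fingers. I'll close the gripper.

```bash
python3 -m inch '[{"ax":0,"ay":0,"az":0,"dx":0,"dy":0,"dz":0,"gripper":20},{"ax":0,"ay":0,"az":0,"dx":0,"dy":0,"dz":0,"gripper":20},{"ax":0,"ay":0,"az":0,"dx":0,"dy":0,"dz":0,"gripper":20},{"ax":0,"ay":0,"az":0,"dx":0,"dy":0,"dz":0,"gripper":20},{"ax":0,"ay":0,"az":0,"dx":0,"dy":0,"dz":0,"gripper":20},{"ax":0,"ay":0,"az":0,"dx":0,"dy":0,"dz":0,"gripper":20}]' 30
python3 -m inch '[{"ax":0,"ay":0,"az":0,"dx":0,"dy":0,"dz":0,"gripper":20},{"ax":0,"ay":0,"az":0,"dx":0,"dy":0,"dz":-10,"gripper":20},{"ax":0,"ay":0,"az":0,"dx":0,"dy":0,"dz":-45,"gripper":20},{"ax":0,"ay":0,"az":0,"dx":0,"dy":0,"dz":-45,"gripper":20},{"ax":0,"ay":0,"az":0,"dx":0,"dy":0,"dz":-45,"gripper":20},{"ax":0,"ay":0,"az":0,"dx":0,"dy":0,"dz":-40,"gripper":20},{"ax":0,"ay":0,"az":0,"dx":0,"dy":0,"dz":0,"gripper":20},{"ax":0,"ay":0,"az":0,"dx":0,"dy":0,"dz":0,"gripper":20}]'
python3 - <<'E'
from h import *
snap('wrist','w4');snap('scene','s4');p,Rt,o=tool();print(p,yaw(Rt),o['time'],delta([.41,-.23,.222]))
i=cv2.imread('pics/w4.png')
cv2.imwrite('pics/w4z.png',cv2.resize(i[200:360,180:380],None,fx=3.7,fy=3.7,interpolation=cv2.INTER_CUBIC))
E
```

```text
time: 3.7
position: [0.5457, 0.225, 0.0381]
tool_rot: [0.914, 0.406, 0.0, 0.0]
ft_force: [-0.2, 0.1, 4.8]
grip_width: 0.0324
time: 4.5
position: [0.5456, 0.2248, 0.2237]
tool_rot: [0.914, 0.406, 0.001, 0.0]
ft_force: [-0.1, -0.4, -1.4]
grip_width: 0.0328
[0.54408688 0.22450178 0.22112546] 47.941800152986936 4.6 [-4.273e+02  2.049e+02 -1.000e-01]
```

View pics/w4z.png

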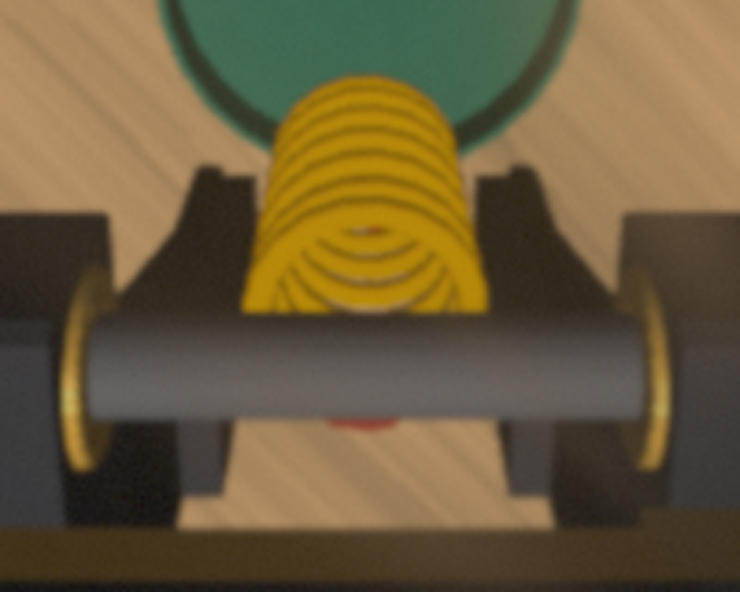

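View pics/s4.png

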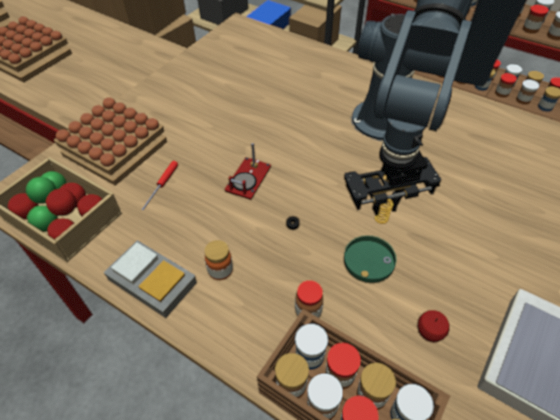

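```bash
python3 -m inch '[{"ax":0,"ay":0,"az":0.14,"dx":0,"dy":0,"dz":0,"gripper":20},{"ax":0,"ay":0,"az":0.14,"dx":0,"dy":0,"dz":0,"gripper":20},{"ax":0,"ay":0,"az":0.14,"dx":0,"dy":0,"dz":0,"gripper":20},{"ax":0,"ay":0,"az":0.14,"dx":0,"dy":0,"dz":0,"gripper":20},{"ax":0,"ay":0,"az":0.14,"dx":0,"dy":0,"dz":0,"gripper":20},{"ax":0,"ay":0,"az":0.143,"dx":0,"dy":0,"dz":0,"gripper":20},{"ax":0,"ay":0,"az":0,"dx":0,"dy":0,"dz":0,"gripper":20}]'
python3 -m inch '[{"ax":0,"ay":0,"az":0,"dx":-17,"dy":42.5,"dz":-2.5,"gripper":20},{"ax":0,"ay":0,"az":0,"dx":-17,"dy":42.5,"dz":-2.5,"gripper":20},{"ax":0,"ay":0,"az":0,"dx":-17,"dy":42.5,"dz":-2.5,"gripper":20},{"ax":0,"ay":0,"az":0,"dx":-17,"dy":42.5,"dz":-2.5,"gripper":20},{"ax":0,"ay":0,"az":0,"dx":-17,"dy":42.5,"dz":-2.5,"gripper":20},{"ax":0,"ay":0,"az":0,"dx":-17,"dy":42.5,"dz":-2.5,"gripper":20},{"ax":0,"ay":0,"az":0,"dx":-17,"dy":42.5,"dz":-2.5,"gripper":20},{"ax":0,"ay":0,"az":0,"dx":-17,"dy":42.5,"dz":-2.5,"gripper":20}]'
python3 -m inch '[{"ax":0,"ay":0,"az":0,"dx":-17,"dy":42.5,"dz":-2.5,"gripper":20},{"ax":0,"ay":0,"az":0,"dx":-17,"dy":42.5,"dz":-2.5,"gripper":20},{"ax":0,"ay":0,"az":0,"dx":-15,"dy":40,"dz":-2.5,"gripper":20},{"ax":0,"ay":0,"az":0,"dx":0,"dy":0,"dz":0,"gripper":20},{"ax":0,"ay":0,"az":0,"dx":0,"dy":0,"dz":0,"gripper":20}]'
python3 - <<'E'
from h import *
w=snap('wrist','w5');p,Rt,o=tool();print(p,yaw(Rt),o['time'])
P=cloud(w); print('bar in tool', (Rt.T@(P[298,280]-p)),(Rt.T@(P[298,150]-p)))
E
```

```text
time: 5.3
position: [0.5442, 0.2245, 0.2202]
tool_rot: [1.0, -0.003, -0.002, 0.001]
ft_force: [0.6, -0.1, -0.3]
grip_width: 0.0326
time: 6.1
position: [0.4059, -0.1154, 0.2418]
tool_rot: [1.0, -0.001, -0.001, -0.001]
ft_force: [1.2, 0.1, -1.5]
grip_width: 0.0325
time: 6.6
position: [0.3567, -0.2392, 0.2492]
tool_rot: [1.0, -0.004, -0.001, -0.001]
ft_force: [-0.2, 0.7, -0.5]
grip_width: 0.0325
[ 0.35694713 -0.2381093   0.24916075] -0.3109028740131044 6.65
bar in tool [ 0.0301229   0.0015318  -0.08668671] [ 0.03509025 -0.03059037 -0.09484476]
```

View pics/w5.png

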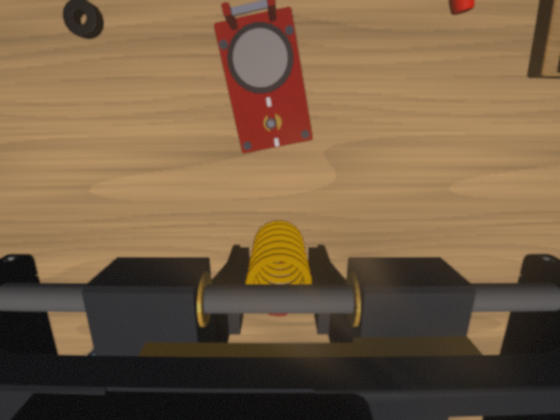

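The press is ahead of the tool, with the rod and seat near (272,123) and the white marks near (268,102) and (277,142). Zooming in.

```bash
python3 - <<'E'
from h import *
i=cv2.imread('pics/w5.png')
cv2.imwrite('pics/w5z.png',cv2.resize(i[92:152,232:312],None,fx=10,fy=10,interpolation=cv2.INTER_CUBIC))
E
```

```text
(no output)
```

View pics/w5z.png

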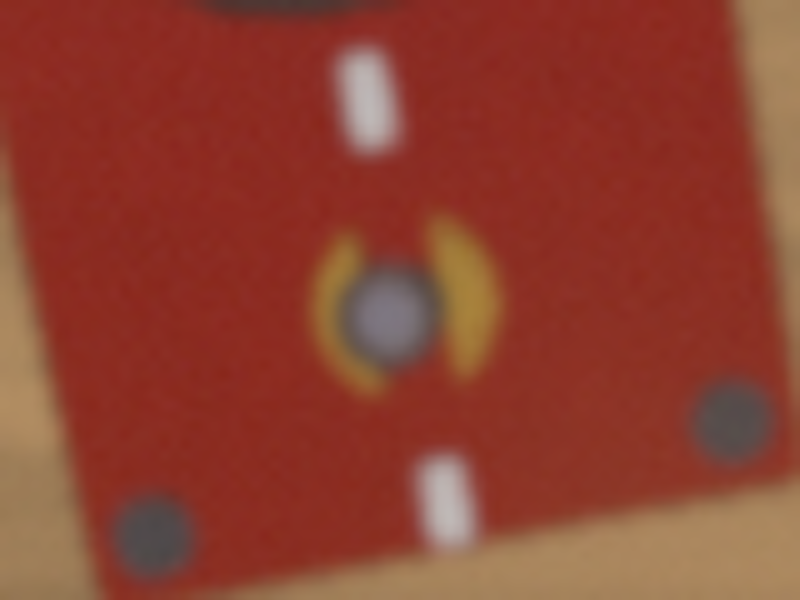

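```bash
python3 - <<'E'
from h import *
w=load('w5');f=lambda x,y:(232+x/10-.45,92+y/10-.45)
print('tip',at_z(w,[f(390,315)],.110)[0]); print('seat',at_z(w,[f(406,306)],.029)[0])
a=at_z(w,[f(447,503),f(369,100)],.015);d=a[1]-a[0];print(a,a.mean(0),np.degrees(np.arctan2(d[1],d[0])),np.hypot(*d[:2]))
n=at_z(w,[(260.3,58)],.021)[0];print('nest',n,n-at_z(w,[f(390,315)],.110)[0])
b=at_z(w,[f(152,535),f(733,422)],.015);d=b[1]-b[0];print('bolts',np.degrees(np.arctan2(d[1],d[0])))
p,Rt,o=tool();print(p,yaw(Rt))
print(robot.get_obs()['q'])
E
```

```text
tip [ 0.43030726 -0.23221215  0.11      ]
seat [ 0.43017199 -0.23197879  0.029     ]
[[ 0.4065492  -0.23642629  0.015     ]
 [ 0.45379042 -0.22757629  0.015     ]] [ 0.43016981 -0.23200129  0.015     ] 10.610593938998836 0.04806303446031962
nest [ 0.50077259 -0.21924353  0.021     ] [ 0.07046533  0.01296862 -0.089     ]
bolts -79.63712913611361
[ 0.35694713 -0.2381093   0.24916075] -0.3109028740131044
[-8.50311795e-01  2.25056569e-01  1.86258190e+00  5.58162622e-04
  1.05704559e+00  7.25637976e-01]
```

```bash
python3 - <<'E'
from h import *
from scipy.optimize import least_squares
for n in ('w4','w5'):
    w=load(n); hsv=cv2.cvtColor(w['img'],cv2.COLOR_RGB2HSV)
    m=((hsv[...,0]>15)&(hsv[...,0]<32)&(hsv[...,1]>150)&(hsv[...,2]>90)).astype(np.uint8)
    m[:215]=0;m[262:]=0;m[:,:245]=0;m[:,313:]=0
    m=cv2.morphologyEx(m,cv2.MORPH_CLOSE,np.ones((5,5)))
    print(n,[ (v,np.nonzero(m[v])[0][[0,-1]].tolist()) for v in (222,224,228,235,245,255) if m[v].any()], 'topv',np.nonzero(m[:,279])[0][0])
    # tool pose derived from camera pose (cam in tool fixed from start)
    Mc=np.array([[0,.959,.282],[1,0,0],[0,.282,-.959]]);Mc=R.from_matrix(Mc).as_matrix()
    Rt=rot(w)@Mc.T; p=w['position']-Rt@np.array([.0776,0,-.16305])
    a=np.linspace(0,2*np.pi,90)
    def model(x,y):
        pts=[]
        for z in (.034,-.026):
            L=np.c_[x+.0165*np.cos(a),y+.0165*np.sin(a),0*a+z]; pts.append(proj(w,L@Rt.T+p))
        I=np.zeros((420*8,560*8),np.uint8);cv2.fillPoly(I,[np.int32((cv2.convexHull(np.float32(np.r_[pts[0],pts[1]]))+.5)*8)],255)
        return cv2.resize(I,(560,420),interpolation=cv2.INTER_AREA)/255.
    s=slice(216,262)
    best=sorted((np.abs(model(x,y)[s,245:313]-m[s,245:313]).sum(),round(x*1e3,2),round(y*1e3,2)) for x in np.arange(-.004,.0041,.0005) for y in np.arange(-.002,.0021,.0005))
    print(best[:4])
E
```

```text
w4 [(222, [269, 288]), (224, [265, 292]), (228, [260, 296]), (235, [255, 302]), (245, [253, 303]), (255, [251, 306])] topv 221
[(np.float64(47.64705882352941), np.float64(-2.5), np.float64(0.0)), (np.float64(62.9764705882353), np.float64(-3.0), np.float64(0.0)), (np.float64(65.19999999999999), np.float64(-2.5), np.float64(-0.5)), (np.float64(67.71764705882353), np.float64(-2.0), np.float64(0.0))]
w5 [(222, [269, 288]), (224, [265, 292]), (228, [260, 297]), (235, [255, 301]), (245, [253, 304]), (255, [251, 306])] topv 220
[(np.float64(40.01960784313725), np.float64(-2.5), np.float64(0.0)), (np.float64(48.35686274509804), np.float64(-2.0), np.float64(0.0)), (np.float64(70.31372549019608), np.float64(-3.0), np.float64(0.0)), (np.float64(70.31764705882352), np.float64(-2.5), np.float64(-0.5))]
```

```bash
python3 - <<'E'
from h import *
from scipy.optimize import least_squares
for n in ('w4','w5'):
    w=load(n); hsv=cv2.cvtColor(w['img'],cv2.COLOR_RGB2HSV)
    m=((hsv[...,0]>15)&(hsv[...,0]<32)&(hsv[...,1]>150)&(hsv[...,2]>90))
    m[:215]=0;m[262:]=0;m[:,:250]=0;m[:,308:]=0
    Mc=R.from_matrix(np.array([[0,.959,.282],[1,0,0],[0,.282,-.959]])).as_matrix()
    Rt=rot(w)@Mc.T; p=w['position']-Rt@np.array([.0776,0,-.16305])
    Q=((cloud(w)[m]-p)@Rt)*1e3
    Q=Q[(Q[:,2]<36)&(Q[:,2]>-30)]
    Q=Q[Q[:,0]>2]
    print(n,len(Q),Q.min(0),Q.max(0))
    def f(v):
        x0,y0,tx,ty=v; return np.hypot(Q[:,0]-x0-tx*Q[:,2],Q[:,1]-y0-ty*Q[:,2])-16.2
    s=least_squares(f,[0,0,0,0],loss='soft_l1'); print(s.x, s.cost)
    for a,b in((-25,-15),(-15,-5),(-5,5),(5,15),(15,25),(25,35)):
        q=Q[(Q[:,2]>a)&(Q[:,2]<b)&(abs(Q[:,1])<4)]; 
        if len(q):print(a,len(q),q[:,0].max().round(1),np.median(q[:,0]).round(1))
E
```

```text
w4 1892 [  2.03791197 -16.03999943 -25.95106835] [16.10940632 16.08933475 30.37818972]
[-1.53281128 -0.02490682  0.00216721 -0.0031579 ] 428.4875690768459
-25 209 16.1 14.6
-15 104 16.1 14.4
-5 88 16.1 14.5
5 78 15.6 14.5
15 67 15.8 14.5
25 30 15.5 14.8
w5 1910 [  2.12689562 -16.01209548 -26.20599403] [16.09044652 15.94052034 31.30178074]
[-1.51704404 -0.03423126  0.00309797 -0.00220877] 431.8324695797572
-25 209 15.9 14.4
-15 107 15.9 14.5
-5 89 16.1 14.6
5 78 16.0 14.5
15 67 15.9 14.5
25 38 16.0 14.9
```

```bash
cat >> h.py <<'E'
Mc=R.from_matrix(np.array([[0,.959,.282],[1,0,0],[0,.282,-.959]])).as_matrix()
def tcam(w):
    Rt=rot(w)@Mc.T; return w['position']-Rt@np.array([.0776,0,-.16305]),Rt
E
python3 - <<'E'
from h import *
for n in ('w2','w3','w4','w5'): print(n,tcam(load(n))[0],yaw(tcam(load(n))[1]))
p,Rt=tcam(load('w5')); print('rod in tool',Rt.T@(np.array([.4302,-.2321,.11])-p)*1e3)
p,Rt=tcam(load('w2')); print('spring in tool',Rt.T@(np.array([.5453,.225,.064])-p)*1e3)
E
```

```text
w2 [0.53523814 0.21299568 0.22244088] 47.93602820124319
w3 [0.54573281 0.22472451 0.03783281] 47.820370491774504
w4 [0.54553972 0.22481746 0.22385658] 47.922011248691234
w5 [ 0.35668544 -0.23917288  0.24932783] -0.4278568414044477
rod in tool [ 73.69246383  -7.3211322  139.22098639]
spring in tool [ 15.7942903   -0.54859381 158.42694374]
```

```bash
python3 -m inch '[{"ax":0,"ay":0,"az":0,"dx":37,"dy":-3.7,"dz":10,"gripper":20},{"ax":0,"ay":0,"az":0,"dx":37,"dy":-3.6,"dz":20,"gripper":20},{"ax":0,"ay":0,"az":0,"dx":0,"dy":0,"dz":35,"gripper":20},{"ax":0,"ay":0,"az":0,"dx":0,"dy":0,"dz":30,"gripper":20},{"ax":0,"ay":0,"az":0,"dx":0,"dy":0,"dz":0,"gripper":20},{"ax":0,"ay":0,"az":0,"dx":0,"dy":0,"dz":0,"gripper":20}]'
python3 - <<'E'
from h import *
w=snap('wrist','w6');s=snap('scene','s6');print(tcam(w)[0])
i=cv2.imread('pics/w6.png');j=cv2.imread('pics/s6.png')
u,v=proj(s,[[.43,-.232,.1]])[0].astype(int); print(u,v)
cv2.imwrite('pics/s6z.png',cv2.resize(j[v-40:v+50,u-55:u+65],None,fx=6.5,fy=6.5,interpolation=cv2.INTER_CUBIC))
E
```

```text
time: 7.25
position: [0.4317, -0.2305, 0.1548]
tool_rot: [1.0, -0.002, -0.001, -0.001]
ft_force: [-0.5, -0.4, -1.8]
grip_width: 0.0321
[ 0.43162566 -0.23045214  0.15496328]
251 145
```

View pics/s6z.png

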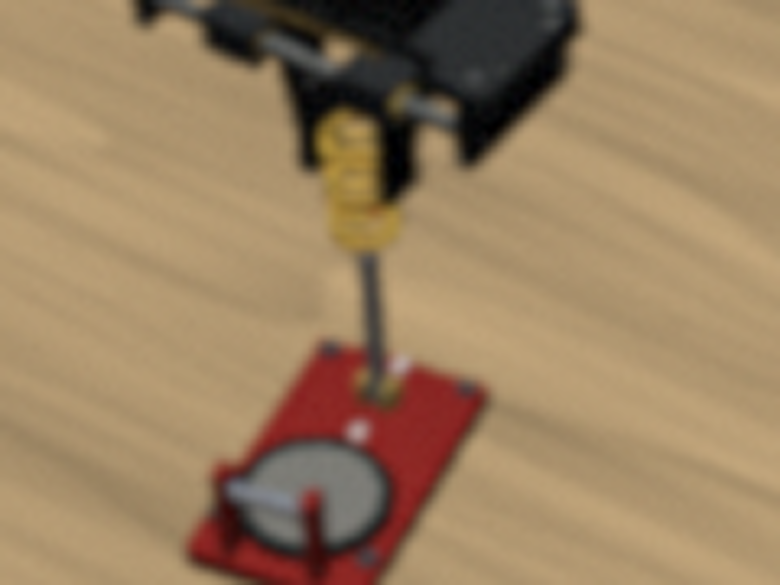

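View pics/w6.png

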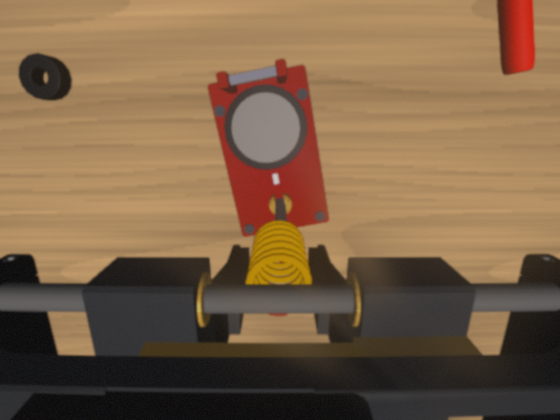

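```bash
python3 -m inch '[{"ax":0,"ay":0,"az":0,"dx":-1.1,"dy":1.6,"dz":0,"gripper":20},{"ax":0,"ay":0,"az":0,"dx":0,"dy":0,"dz":0,"gripper":20},{"ax":0,"ay":0,"az":0,"dx":0,"dy":0,"dz":0,"gripper":20}]'
python3 - <<'E'
from h import *
w=snap('wrist','w7');p,Rt=tcam(w);print(p,yaw(Rt),Rt.T@(np.array([.4302,-.2321,.11])-p)*1e3)
print(proj(w,[[.4302,-.2321,z] for z in (.029,.06,.08)]))
i=cv2.imread('pics/w7.png');cv2.imwrite('pics/w7z.png',cv2.resize(i[180:260,230:330],None,fx=7,fy=7,interpolation=cv2.INTER_CUBIC))
E
```

```text
time: 7.65
position: [0.4308, -0.2342, 0.1559]
tool_rot: [1.0, -0.003, 0.001, 0.001]
ft_force: [-0.2, -0.1, -0.6]
grip_width: 0.0329
[ 0.43072439 -0.2341668   0.15610033] -0.4035664590438967 [-0.59570833 -2.12565103 46.09678993]
[[276.01800314 204.54031258]
 [275.80816615 213.95038358]
 [275.64655014 221.20269901]]
```

View pics/w7z.png

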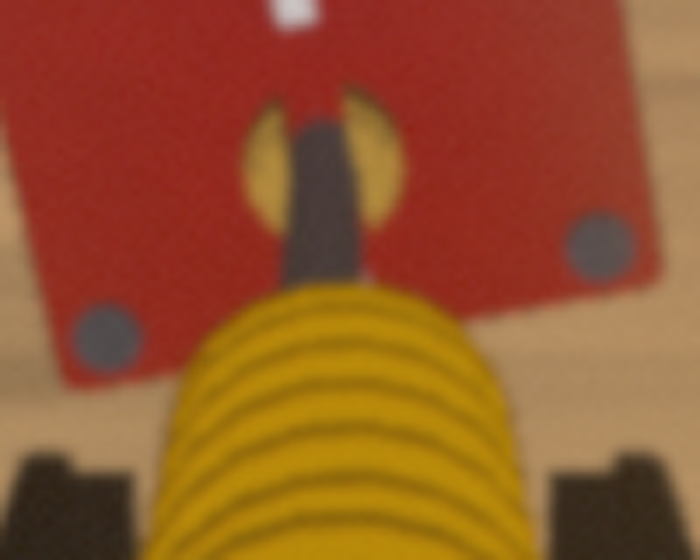

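```bash
python3 -m inch '[{"ax":0,"ay":0,"az":0,"dx":-0.3,"dy":-1.8,"dz":0,"gripper":20},{"ax":0,"ay":0,"az":0,"dx":0,"dy":0,"dz":0,"gripper":20},{"ax":0,"ay":0,"az":0,"dx":0,"dy":0,"dz":0,"gripper":20}]'
cat > chk.py <<'E'
from h import *
import sys
w=snap('wrist',sys.argv[1]);p,Rt=tcam(w);print(p,yaw(Rt),(Rt.T@(np.array([.4302,-.2321,.11])-p)*1e3).round(2),robot.get_obs()['ft_force'].round(1), robot.get_obs()['moment'].round(2))
E
python3 chk.py w8; python3 chk.py w9
```

```text
time: 8.0
position: [0.4302, -0.2319, 0.155]
tool_rot: [1.0, -0.003, -0.0, -0.0]
ft_force: [0.4, 0.2, -0.7]
grip_width: 0.0328
[ 0.43012863 -0.23181189  0.1551953 ] -0.37966611509887077 [ 0.09  0.28 45.2 ] [-0.7 -0.9 -1. ] [0.06 0.03 0.  ]
[ 0.43016977 -0.2318558   0.15517433] -0.37970168902151497 [4.000e-02 2.400e-01 4.517e+01] [ 0.5 -0.9 -1. ] [ 0.02  0.03 -0.02]
```

```bash
python3 -m inch '[{"ax":0,"ay":0,"az":0,"dx":0,"dy":0,"dz":7,"gripper":20},{"ax":0,"ay":0,"az":0,"dx":0,"dy":0,"dz":7,"gripper":20},{"ax":0,"ay":0,"az":0,"dx":0,"dy":0,"dz":6,"gripper":20},{"ax":0,"ay":0,"az":0,"dx":0,"dy":0,"dz":0,"gripper":20}]'
python3 chk.py w10
```

```text
time: 8.5
position: [0.4296, -0.2314, 0.1338]
tool_rot: [1.0, -0.003, -0.001, -0.001]
ft_force: [0.1, 0.3, -0.7]
grip_width: 0.032
[ 0.42948577 -0.23130925  0.13396814] -0.383946872355054 [ 0.77  0.83 23.97] [ 0.3  0.3 -0.3] [ 0.02  0.03 -0.  ]
```

```bash
python3 -m inch '[{"ax":0,"ay":0,"az":0,"dx":0.4,"dy":0.4,"dz":10,"gripper":20},{"ax":0,"ay":0,"az":0,"dx":0.2,"dy":0.2,"dz":10,"gripper":20},{"ax":0,"ay":0,"az":0,"dx":0.2,"dy":0.2,"dz":10,"gripper":20},{"ax":0,"ay":0,"az":0,"dx":0,"dy":0,"dz":10,"gripper":20},{"ax":0,"ay":0,"az":0,"dx":0,"dy":0,"dz":0,"gripper":20}]'
python3 chk.py w11
python3 - <<'E'
from h import *
s=snap('scene','s11');j=cv2.imread('pics/s11.png')
cv2.imwrite('pics/s11z.png',cv2.resize(j[105:195,196:316],None,fx=6.5,fy=6.5,interpolation=cv2.INTER_CUBIC))
E
```

```text
time: 9.05
position: [0.4301, -0.2319, 0.0934]
tool_rot: [1.0, -0.003, -0.001, -0.001]
ft_force: [-0.6, -0.6, -0.5]
grip_width: 0.0324
[ 0.43005237 -0.23193224  0.09353896] -0.3852069377222072 [  0.1    0.13 -16.46] [-0.5 -0.6 -0.4] [ 0.01  0.03 -0.03]
```

View pics/s11z.png

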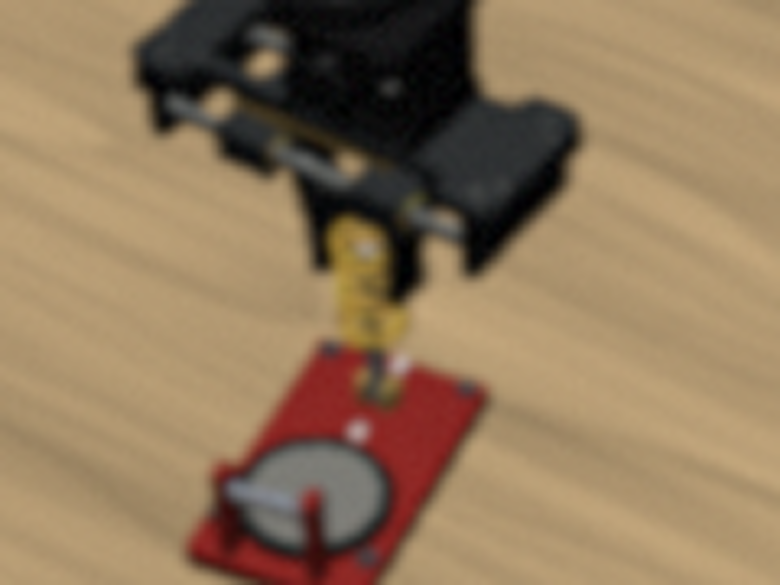

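View pics/w11.png

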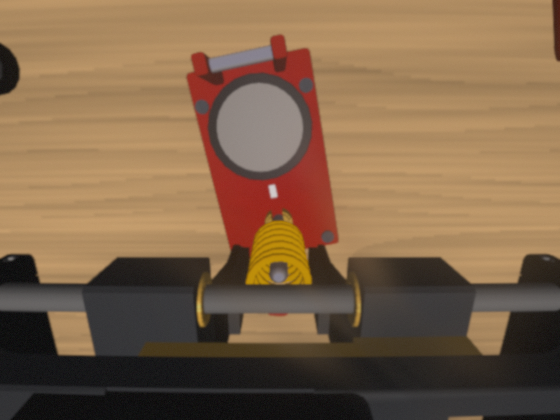

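Threaded: the rod shows inside the spring at (279,270) and there is no contact force. I'll go on down to the seat.

```bash
python3 -m inch '[{"ax":0,"ay":0,"az":0,"dx":0,"dy":0,"dz":9,"gripper":20},{"ax":0,"ay":0,"az":0,"dx":0,"dy":0,"dz":9,"gripper":20},{"ax":0,"ay":0,"az":0,"dx":0,"dy":0,"dz":8,"gripper":20},{"ax":0,"ay":0,"az":0,"dx":0,"dy":0,"dz":0,"gripper":20}]'
python3 chk.py w12
```

```text
time: 9.55
position: [0.4303, -0.2321, 0.0678]
tool_rot: [1.0, -0.003, -0.001, -0.001]
ft_force: [-0.6, 0.6, 0.4]
grip_width: 0.0325
[ 0.43026472 -0.23209942  0.06797041] -0.38382404555160754 [ -0.16  -0.07 -42.03] [ 0.6  0.3 -0.5] [ 0.03  0.01 -0.03]
```

Foot at about 34 mm, 5 mm above the seat top. I'll continue in small steps and watch the force.

```bash
python3 -m inch '[{"ax":0,"ay":0,"az":0,"dx":0,"dy":0,"dz":3,"gripper":20},{"ax":0,"ay":0,"az":0,"dx":0,"dy":0,"dz":2,"gripper":20},{"ax":0,"ay":0,"az":0,"dx":0,"dy":0,"dz":2,"gripper":20},{"ax":0,"ay":0,"az":0,"dx":0,"dy":0,"dz":0,"gripper":20}]'
python3 chk.py w13
```

```text
time: 10.0
position: [0.431, -0.2327, 0.0619]
tool_rot: [1.0, -0.003, -0.0, -0.0]
ft_force: [-0.4, -0.1, -0.7]
grip_width: 0.0324
[ 0.43093307 -0.23264518  0.06208441] -0.38105348059437305 [ -0.75  -0.54 -47.92] [-0.2  0.5 -0.4] [ 0.01  0.05 -0.  ]
```

```bash
python3 -m inch '[{"ax":0,"ay":0,"az":0,"dx":-0.5,"dy":-0.5,"dz":1.5,"gripper":20},{"ax":0,"ay":0,"az":0,"dx":0,"dy":0,"dz":1.5,"gripper":20},{"ax":0,"ay":0,"az":0,"dx":0,"dy":0,"dz":0,"gripper":20}]'
python3 chk.py w14
```

```text
time: 10.35
position: [0.4304, -0.2321, 0.0589]
tool_rot: [1.0, -0.003, -0.0, -0.0]
ft_force: [-0.2, -0.1, -0.3]
grip_width: 0.0325
[ 0.43038002 -0.2320882   0.05906526] -0.38072726431848797 [-2.000e-01  1.000e-02 -5.093e+01] [-0.3  0.5 -0.7] [-0.03  0.05  0.01]
```

Foot at 25 mm, below the seat top, and still no contact, so the tang is in the slot. Continuing.

```bash
python3 -m inch '[{"ax":0,"ay":0,"az":0,"dx":0,"dy":0,"dz":2,"gripper":20},{"ax":0,"ay":0,"az":0,"dx":0,"dy":0,"dz":2,"gripper":20},{"ax":0,"ay":0,"az":0,"dx":0,"dy":0,"dz":2,"gripper":20},{"ax":0,"ay":0,"az":0,"dx":0,"dy":0,"dz":0,"gripper":20}]'
python3 chk.py w15
```

```text
time: 10.8
position: [0.4304, -0.2321, 0.0527]
tool_rot: [1.0, -0.003, -0.0, -0.0]
ft_force: [-0.6, 0.1, -1.1]
grip_width: 0.0324
[ 0.4303241  -0.23205499  0.05288102] -0.382085222456007 [-1.600e-01  3.000e-02 -5.712e+01] [-0.4 -1.  -0.8] [ 0.05  0.05 -0.01]
```

```bash
python3 -m inch '[{"ax":0,"ay":0,"az":0,"dx":0,"dy":0,"dz":1.5,"gripper":20},{"ax":0,"ay":0,"az":0,"dx":0,"dy":0,"dz":1.5,"gripper":20},{"ax":0,"ay":0,"az":0,"dx":0,"dy":0,"dz":0,"gripper":20}]'
python3 chk.py w16
```

```text
time: 11.15
position: [0.4304, -0.2321, 0.0499]
tool_rot: [1.0, -0.003, -0.0, -0.0]
ft_force: [-0.3, 0.5, -0.2]
grip_width: 0.0326
[ 0.43040338 -0.23211702  0.05003011] -0.38145322724753516 [-2.300e-01 -2.000e-02 -5.997e+01] [ 0.8 -0.7 -0.7] [0.04 0.06 0.08]
```

```bash
python3 -m inch '[{"ax":0,"ay":0,"az":0,"dx":0,"dy":0,"dz":1,"gripper":20},{"ax":0,"ay":0,"az":0,"dx":0,"dy":0,"dz":0.5,"gripper":20},{"ax":0,"ay":0,"az":0,"dx":0,"dy":0,"dz":0,"gripper":20}]'
python3 chk.py w17
python3 - <<'E'
from h import *
s=snap('scene','s17');j=cv2.imread('pics/s17.png')
cv2.imwrite('pics/s17z.png',cv2.resize(j[105:195,196:316],None,fx=6.5,fy=6.5,interpolation=cv2.INTER_CUBIC))
E
```

```text
time: 11.5
position: [0.4307, -0.2323, 0.0491]
tool_rot: [1.0, -0.003, 0.0, 0.0]
ft_force: [-0.5, 1.5, 3.8]
grip_width: 0.0328
[ 0.4306153  -0.23223911  0.04923264] -0.3777372505640196 [ -0.4   -0.11 -60.77] [-0.3  0.3  4.9] [0.11 0.14 0.04]
```

View pics/s17z.png

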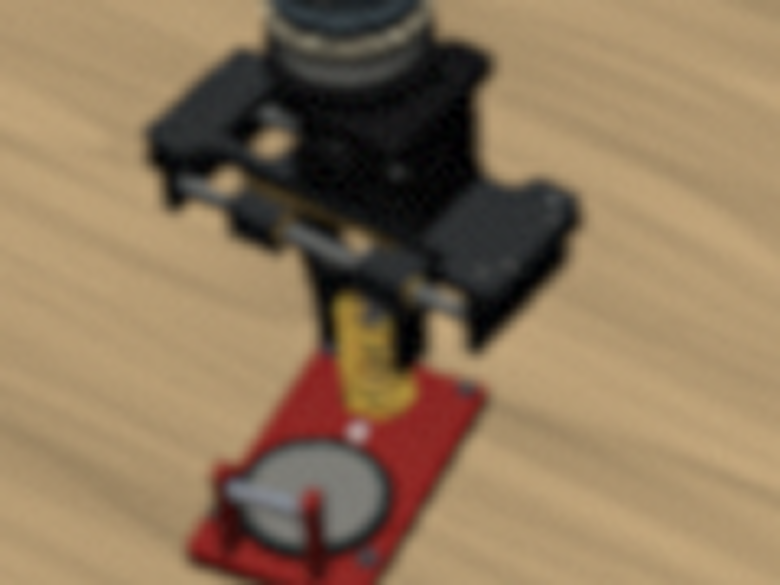

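View pics/w17.png

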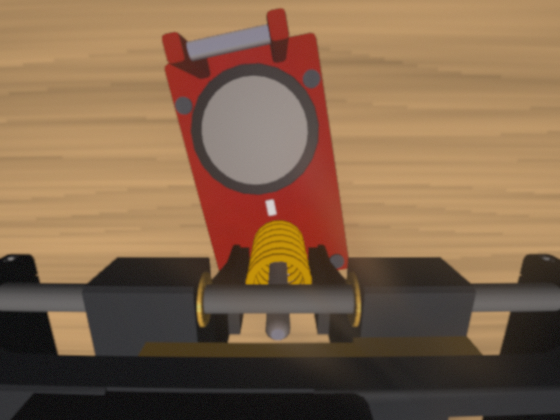

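Light contact force (4 to 5 N) at plate height means the spring is home. I'll open the gripper and withdraw straight up.

```bash
python3 -m inch '[{"ax":0,"ay":0,"az":0,"dx":0,"dy":0,"dz":0,"gripper":70},{"ax":0,"ay":0,"az":0,"dx":0,"dy":0,"dz":0,"gripper":70},{"ax":0,"ay":0,"az":0,"dx":0,"dy":0,"dz":0,"gripper":70},{"ax":0,"ay":0,"az":0,"dx":0,"dy":0,"dz":0,"gripper":70},{"ax":0,"ay":0,"az":0,"dx":0,"dy":0,"dz":-10,"gripper":70},{"ax":0,"ay":0,"az":0,"dx":0,"dy":0,"dz":-40,"gripper":70},{"ax":0,"ay":0,"az":0,"dx":0,"dy":0,"dz":-45,"gripper":100},{"ax":0,"ay":0,"az":0,"dx":0,"dy":0,"dz":-45,"gripper":100}]'
python3 -m inch '[{"ax":0,"ay":0,"az":0,"dx":-20,"dy":0,"dz":-40,"gripper":100},{"ax":0,"ay":0,"az":0,"dx":-30,"dy":0,"dz":-18,"gripper":100},{"ax":0,"ay":0,"az":0,"dx":0,"dy":0,"dz":0,"gripper":100},{"ax":0,"ay":0,"az":0,"dx":0,"dy":0,"dz":0,"gripper":100}]'
python3 chk.py w18
python3 - <<'E'
from h import *
i=cv2.imread('pics/w18.png');w=load('w18');u,v=proj(w,[[.4302,-.2321,.075]])[0].astype(int);print(u,v)
cv2.imwrite('pics/w18z.png',cv2.resize(i[max(v-35,0):v+35,u-45:u+45],None,fx=8.5,fy=8.5,interpolation=cv2.INTER_CUBIC))
E
```

```text
time: 12.4
position: [0.4301, -0.2319, 0.1904]
tool_rot: [1.0, -0.003, -0.0, -0.0]
ft_force: [0.5, 1.1, -0.6]
grip_width: 0.0698
time: 12.8
position: [0.3804, -0.2319, 0.2474]
tool_rot: [1.0, -0.004, 0.001, 0.001]
ft_force: [0.2, 0.3, -0.2]
grip_width: 0.0866
[ 0.38036877 -0.23190734  0.24758937] -0.4408659872731711 [ 49.62  -0.39 137.66] [-0.8  0.2 -0.1] [ 0.06 -0.03 -0.  ]
277 146
```

View pics/w18z.png

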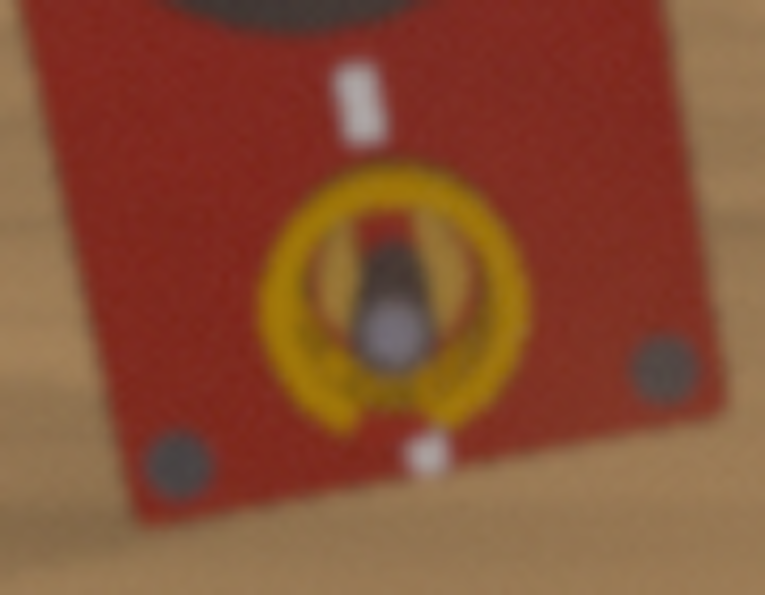

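View pics/w18.png

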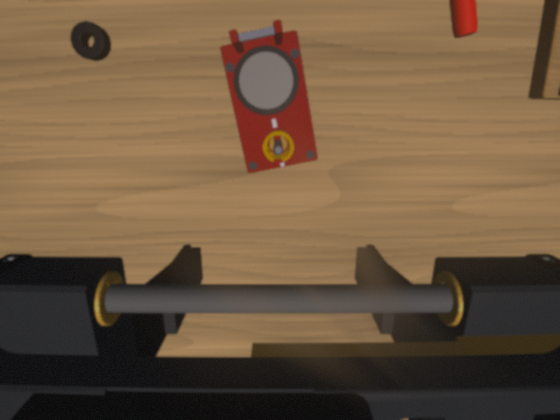

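The spring stands on the seat concentric with the rod, at (277,146). The collar is visible at (90,41). I'll check the spring's top height from depth and locate the collar.

```bash
python3 - <<'E'
from h import *
w=load('w18');P=cloud(w)
hsv=cv2.cvtColor(w['img'],cv2.COLOR_RGB2HSV)
m=((hsv[...,0]>15)&(hsv[...,0]<32)&(hsv[...,1]>150)&(hsv[...,2]>90)); m[:125]=0;m[170:]=0;m[:,:255]=0;m[:,300:]=0
print(np.percentile(P[m][:,2],[10,50,70,90]))
q=P[m&(P[...,2]>.068)];print(q[:,:2].min(0),q[:,:2].max(0))
c=at_z(w,[(90.5,41)],.018)[0];print('collar',c,delta([c[0]-.02,c[1],.2]))
E
```

```text
[0.02724031 0.07152082 0.07321388 0.0746286 ]
[ 0.41526633 -0.24794893] [ 0.45772214 -0.21638359]
collar [ 0.54692499 -0.01972413  0.018     ] [ 144.8 -213.1   46.7]
```

```bash
python3 -m inch '[{"ax":0,"ay":0,"az":0,"dx":24,"dy":-35.3,"dz":0,"gripper":100},{"ax":0,"ay":0,"az":0,"dx":24,"dy":-35.3,"dz":5,"gripper":100},{"ax":0,"ay":0,"az":0,"dx":24,"dy":-35.3,"dz":5,"gripper":100},{"ax":0,"ay":0,"az":0,"dx":24,"dy":-35.3,"dz":10,"gripper":100},{"ax":0,"ay":0,"az":0,"dx":24,"dy":-35.3,"dz":10,"gripper":100},{"ax":0,"ay":0,"az":0,"dx":24,"dy":-35.3,"dz":10,"gripper":100},{"ax":0,"ay":0,"az":0,"dx":0,"dy":0,"dz":0,"gripper":100},{"ax":0,"ay":0,"az":0,"dx":0,"dy":0,"dz":0,"gripper":100}]'
python3 chk.py w19
python3 - <<'E'
from h import *
w=load('w19');g=cv2.cvtColor(w['img'],cv2.COLOR_RGB2GRAY)
m=(g<75).astype(np.uint8);m[250:]=0
n,l,s,c=cv2.connectedComponentsWithStats(m);
for k in range(1,n):
    if s[k,4]>100: print(s[k],c[k])
i=cv2.imread('pics/w19.png');cv2.imwrite('pics/w19z.png',cv2.resize(i[120:240,200:360],None,fx=5,fy=5,interpolation=cv2.INTER_CUBIC))
E
```

```text
time: 13.65
position: [0.5257, -0.0198, 0.2048]
tool_rot: [1.0, -0.002, -0.002, -0.0]
ft_force: [0.4, -0.4, -1.0]
grip_width: 0.087
[ 0.52564802 -0.01972497  0.2049541 ] -0.1998659637752661 [-94.36 212.74  95.23] [-0.3  0.6 -0.5] [0.05 0.05 0.  ]
[   3  115  129  119 3807] [ 55.76937221 174.43341214]
[258 151  34  35 788] [274.47081218 168.54441624]
[ 405  163   96   87 4135] [445.0311971  206.32551391]
```

View pics/w19z.png

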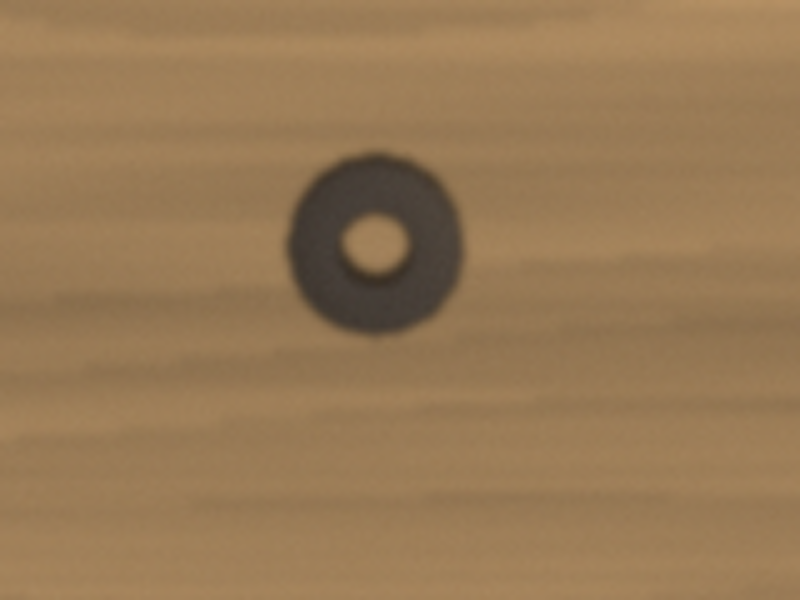

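```bash
python3 - <<'E'
from h import *
w=load('w19');p,Rt=tcam(w);c=at_z(w,[(274.7,168.3)],.017)[0];print(c,Rt.T@(c-p)*1e3)
E
```

```text
[ 0.54957446 -0.01566344  0.017     ] [ 24.59344177  -4.08198358 187.86754435]
```

```bash
python3 -m inch '[{"ax":0,"ay":0,"az":0,"dx":12.3,"dy":-2,"dz":40,"gripper":100},{"ax":0,"ay":0,"az":0,"dx":12.3,"dy":-2.1,"dz":40,"gripper":100},{"ax":0,"ay":0,"az":0,"dx":0,"dy":0,"dz":40,"gripper":80},{"ax":0,"ay":0,"az":0,"dx":0,"dy":0,"dz":35,"gripper":80},{"ax":0,"ay":0,"az":0,"dx":0,"dy":0,"dz":20,"gripper":80},{"ax":0,"ay":0,"az":0,"dx":0,"dy":0,"dz":0,"gripper":80},{"ax":0,"ay":0,"az":0,"dx":0,"dy":0,"dz":0,"gripper":80}]'
python3 - <<'E'
from h import *
w=snap('wrist','w20');p,Rt=tcam(w);print(p,Rt.T@(np.array([.5496,-.0157,.005])-p)*1e3)
E
```

```text
time: 14.4
position: [0.5504, -0.0182, 0.0318]
tool_rot: [1.0, -0.004, -0.0, 0.0]
ft_force: [0.3, -0.2, 0.3]
grip_width: 0.0697
[ 0.55037196 -0.01821858  0.03193388] [-0.78097185 -2.51708881 26.93375922]
```

View pics/w20.png

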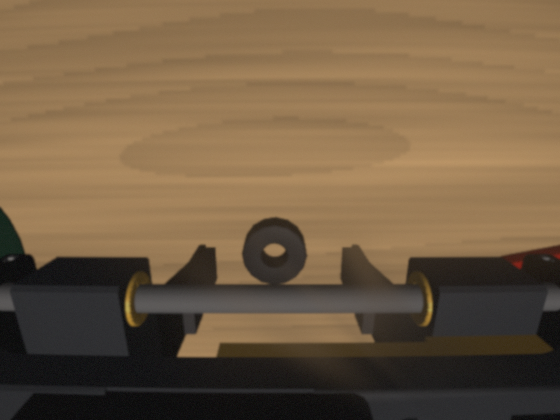

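The collar, at (274,250), sits about 2.5 mm left of the finger centre at column 279. I'll correct, descend and grip.

```bash
python3 -m inch '[{"ax":0,"ay":0,"az":0,"dx":-0.6,"dy":-2.2,"dz":10,"gripper":80},{"ax":0,"ay":0,"az":0,"dx":0,"dy":0,"dz":10,"gripper":80},{"ax":0,"ay":0,"az":0,"dx":0,"dy":0,"dz":5,"gripper":80},{"ax":0,"ay":0,"az":0,"dx":0,"dy":0,"dz":0,"gripper":80},{"ax":0,"ay":0,"az":0,"dx":0,"dy":0,"dz":0,"gripper":80}]'
python3 - <<'E'
from h import *
w=snap('wrist','w21');p,Rt=tcam(w);print(p,Rt.T@(np.array([.5496,-.0157,.005])-p)*1e3)
c=at_z(w,[(274.5,250)],.018);print(c)
E
```

```text
time: 14.95
position: [0.5498, -0.0148, 0.0064]
tool_rot: [1.0, -0.003, -0.0, -0.0]
ft_force: [0.4, -0.6, -0.8]
grip_width: 0.0696
[ 0.549791   -0.01472553  0.00655947] [-0.1839793   0.97552517  1.55965079]
[[ 0.56213807 -0.01279853  0.018     ]]
```

View pics/w21.png

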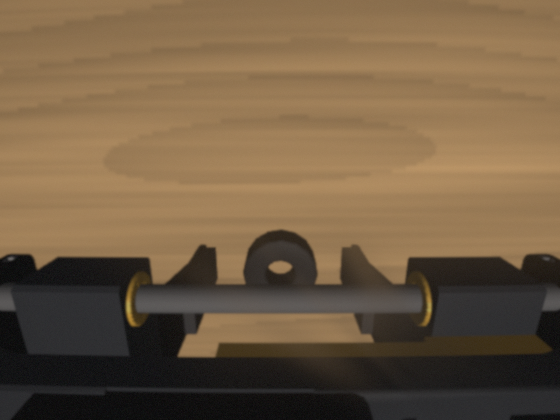

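```bash
python3 -m inch '[{"ax":0,"ay":0,"az":0,"dx":0,"dy":0,"dz":1,"gripper":30},{"ax":0,"ay":0,"az":0,"dx":0,"dy":0,"dz":0,"gripper":30},{"ax":0,"ay":0,"az":0,"dx":0,"dy":0,"dz":0,"gripper":30},{"ax":0,"ay":0,"az":0,"dx":0,"dy":0,"dz":0,"gripper":30},{"ax":0,"ay":0,"az":0,"dx":0,"dy":0,"dz":0,"gripper":30},{"ax":0,"ay":0,"az":0,"dx":0,"dy":0,"dz":0,"gripper":30}]' 25
python3 - <<'E'
from h import *
w=snap('wrist','w22');p,Rt=tcam(w);print(p,Rt.T@(np.array([.5496,-.0157,.005])-p)*1e3)
E
python3 -m inch '[{"ax":0,"ay":0,"az":0,"dx":0,"dy":0,"dz":-10,"gripper":30},{"ax":0,"ay":0,"az":0,"dx":0,"dy":0,"dz":-40,"gripper":30},{"ax":0,"ay":0,"az":0,"dx":0,"dy":0,"dz":-45,"gripper":30},{"ax":0,"ay":0,"az":0,"dx":0,"dy":0,"dz":-45,"gripper":30},{"ax":0,"ay":0,"az":0,"dx":0,"dy":0,"dz":-40,"gripper":30},{"ax":0,"ay":0,"az":0,"dx":0,"dy":0,"dz":0,"gripper":30},{"ax":0,"ay":0,"az":0,"dx":0,"dy":0,"dz":0,"gripper":30}]'
python3 chk.py w23
python3 - <<'E'
from h import *
i=cv2.imread('pics/w23.png');cv2.imwrite('pics/w23z.png',cv2.resize(i[200:350,180:380],None,fx=4,fy=4,interpolation=cv2.INTER_CUBIC))
E
```

```text
time: 15.6
position: [0.55, -0.0149, 0.0056]
tool_rot: [1.0, -0.003, 0.0, 0.0]
ft_force: [-0.2, -0.1, 0.9]
grip_width: 0.039
[ 0.54991253 -0.01486965  0.00579905] [-0.30699978  0.83222725  0.79923889]
time: 16.35
position: [0.5501, -0.0149, 0.1869]
tool_rot: [1.0, -0.003, 0.001, 0.0]
ft_force: [-1.3, -0.2, -1.3]
grip_width: 0.0391
[ 0.54998478 -0.01481198  0.18707284] -0.3756207168995835 [-118.53  218.01   76.96] [-0.3 -0.2 -0.8] [ 0.03 -0.01  0.04]
```

View pics/w23z.png

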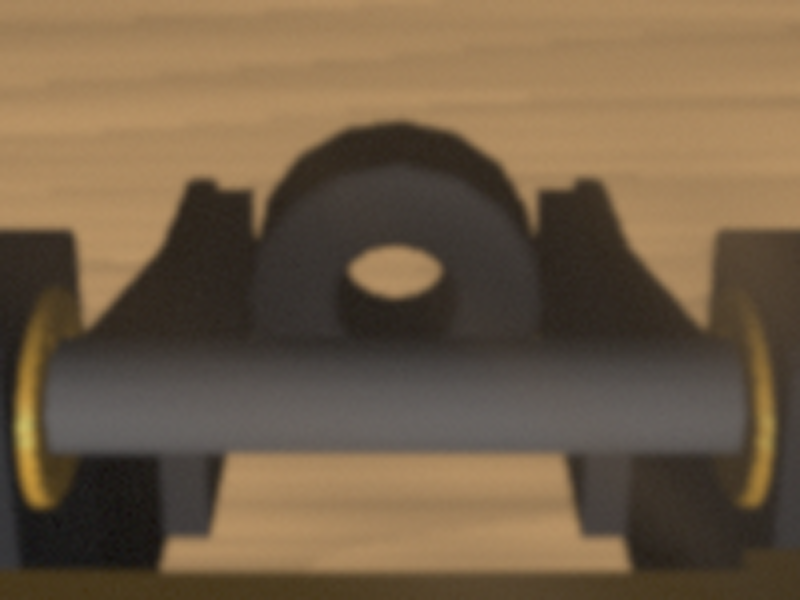

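```bash
python3 - <<'E'
from h import *
w=load('w23');p,Rt=tcam(w)
for x in (-2,-1,0,1): 
    L=np.array([[x+20,0,-12.2],[x+20,0,5.8],[x+7.5,0,-12.2],[x+7.5,0,5.8]])/1e3
    q=proj(w,L@Rt.T+p); print(x,((q-[180,200]+.375)*4).round(0).tolist())
P=cloud(w);L=(P[236:286,275:284].reshape(-1,3)-p)@Rt*1e3
L=L[(L[:,0]>-5)&(L[:,0]<25)];print(np.median(L[L[:,2]<-5][:,2]), L[:,0].max())
t=Rt@np.array([0,0,1]);print('tilt',t)
E
```

```text
-2 [[395.0, 163.0], [395.0, 116.0], [395.0, 252.0], [395.0, 198.0]]
-1 [[395.0, 155.0], [395.0, 109.0], [395.0, 245.0], [395.0, 191.0]]
0 [[395.0, 148.0], [395.0, 102.0], [395.0, 238.0], [395.0, 185.0]]
1 [[395.0, 141.0], [395.0, 96.0], [395.0, 231.0], [395.0, 178.0]]
-12.971569656496133 18.950938174133693
tilt [ 2.19502696e-03 -7.14168656e-04 -9.99997336e-01]
```

```bash
python3 - <<'E'
from h import *
w=load('w18');f=lambda x,y:(232+x/8.5-.44,111+y/8.5-.44)
print('spring top',at_z(w,[f(394,300)],.075)); print('tip',at_z(w,[f(393,332)],.110))
E
```

```text
spring top [[ 0.43100548 -0.23206926  0.075     ]]
tip [[ 0.43031754 -0.23195112  0.11      ]]
```

```bash
python3 -m inch '[{"ax":0,"ay":0,"az":0,"dx":-19.7,"dy":36.3,"dz":0,"gripper":30},{"ax":0,"ay":0,"az":0,"dx":-19.7,"dy":36.3,"dz":0,"gripper":30},{"ax":0,"ay":0,"az":0,"dx":-19.7,"dy":36.3,"dz":0,"gripper":30},{"ax":0,"ay":0,"az":0,"dx":-19.7,"dy":36.3,"dz":0,"gripper":30},{"ax":0,"ay":0,"az":0,"dx":-19.7,"dy":36.3,"dz":0,"gripper":30},{"ax":0,"ay":0,"az":0,"dx":-19.7,"dy":36.3,"dz":10,"gripper":30},{"ax":0,"ay":0,"az":0,"dx":0,"dy":0,"dz":30,"gripper":30},{"ax":0,"ay":0,"az":0,"dx":0,"dy":0,"dz":0,"gripper":30}]'
python3 -m inch '[{"ax":0,"ay":0,"az":0,"dx":0,"dy":0,"dz":0,"gripper":30}]'
python3 chk.py w24
```

```text
time: 17.2
position: [0.4264, -0.2304, 0.1414]
tool_rot: [1.0, -0.005, -0.005, -0.004]
ft_force: [-0.3, 0.9, -0.5]
grip_width: 0.0391
time: 17.3
position: [0.429, -0.2306, 0.1441]
tool_rot: [1.0, -0.003, -0.002, -0.002]
ft_force: [0.0, -0.5, -0.8]
grip_width: 0.0393
[ 0.42900191 -0.23057797  0.14422439] -0.3899665450315025 [ 1.35  1.64 34.21] [-0.2  0.8 -0.8] [-0.03  0.01 -0.05]
```

View pics/w24.png

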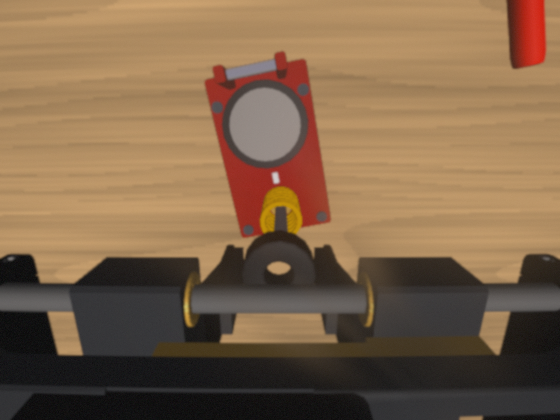

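```bash
python3 -m inch '[{"ax":0,"ay":0,"az":0,"dx":1.2,"dy":1.4,"dz":3,"gripper":30},{"ax":0,"ay":0,"az":0,"dx":0,"dy":0,"dz":0,"gripper":30},{"ax":0,"ay":0,"az":0,"dx":0,"dy":0,"dz":0,"gripper":30},{"ax":0,"ay":0,"az":0,"dx":0,"dy":0,"dz":0,"gripper":30}]'
python3 chk.py w25
```

```text
time: 17.75
position: [0.4319, -0.2331, 0.143]
tool_rot: [1.0, -0.003, 0.0, 0.0]
ft_force: [-0.1, -0.4, -0.3]
grip_width: 0.0387
[ 0.43185809 -0.23308729  0.14316211] -0.3332073034988819 [-1.68 -1.   33.16] [ 0.1 -0.4 -0.7] [-0.01 -0.01  0.02]
```

```bash
python3 -m inch '[{"ax":0,"ay":0,"az":0,"dx":-1.2,"dy":-0.9,"dz":0,"gripper":30},{"ax":0,"ay":0,"az":0,"dx":0,"dy":0,"dz":0,"gripper":30},{"ax":0,"ay":0,"az":0,"dx":0,"dy":0,"dz":0,"gripper":30}]'
python3 chk.py w26
```

```text
time: 18.1
position: [0.4303, -0.2324, 0.1426]
tool_rot: [1.0, -0.003, 0.0, -0.0]
ft_force: [-0.5, -0.4, -0.5]
grip_width: 0.0393
[ 0.43021785 -0.23235364  0.14275696] -0.3839660358253582 [-1.000e-02 -2.600e-01  3.276e+01] [-0.6  0.3 -1.2] [0.03 0.02 0.04]
```

```bash
python3 -m inch '[{"ax":0,"ay":0,"az":0,"dx":0,"dy":0,"dz":8,"gripper":30},{"ax":0,"ay":0,"az":0,"dx":0,"dy":0,"dz":8,"gripper":30},{"ax":0,"ay":0,"az":0,"dx":0,"dy":0,"dz":7,"gripper":30},{"ax":0,"ay":0,"az":0,"dx":0,"dy":0,"dz":0,"gripper":30},{"ax":0,"ay":0,"az":0,"dx":0,"dy":0,"dz":0,"gripper":30}]'
python3 chk.py w27
```

```text
time: 18.65
position: [0.4301, -0.2323, 0.119]
tool_rot: [1.0, -0.003, -0.0, -0.0]
ft_force: [-0.3, -0.1, -0.5]
grip_width: 0.0394
[ 0.43009718 -0.23223746  0.11920821] -0.3835085317446762 [ 0.11 -0.13  9.21] [ 0.1  0.1 -0.8] [0.04 0.04 0.01]
```

View pics/w27.png

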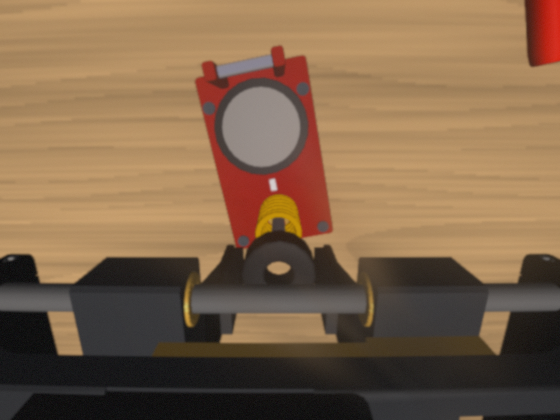

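Aligned, with the collar's underside at about 113 mm. I'll thread it on gently.

```bash
python3 -m inch '[{"ax":0,"ay":0,"az":0,"dx":0.2,"dy":0,"dz":3,"gripper":30},{"ax":0,"ay":0,"az":0,"dx":0,"dy":0,"dz":3,"gripper":30},{"ax":0,"ay":0,"az":0,"dx":0,"dy":0,"dz":3,"gripper":30},{"ax":0,"ay":0,"az":0,"dx":0,"dy":0,"dz":0,"gripper":30}]'
python3 chk.py w28
```

```text
time: 19.1
position: [0.4303, -0.2322, 0.1102]
tool_rot: [1.0, -0.003, -0.0, -0.0]
ft_force: [-0.4, 0.2, -0.7]
grip_width: 0.0389
[ 0.43025195 -0.23218597  0.11032068] -0.3810938734831344 [-0.05 -0.09  0.32] [ 1.6 -0.4 -0.6] [ 0.02  0.06 -0.  ]
```

View pics/w28.png

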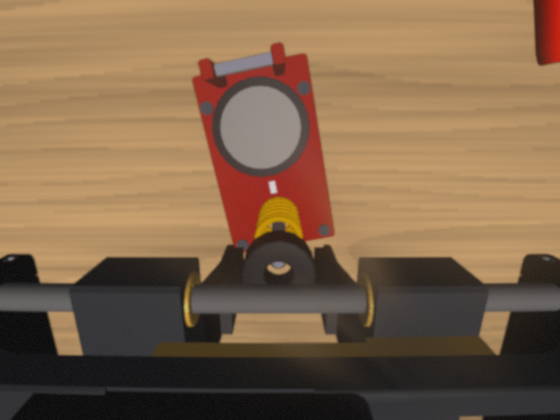

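The rod tip shows in the bore at (279,264), with no force.

```bash
python3 -m inch '[{"ax":0,"ay":0,"az":0,"dx":0,"dy":0,"dz":4,"gripper":30},{"ax":0,"ay":0,"az":0,"dx":0,"dy":0,"dz":4,"gripper":30},{"ax":0,"ay":0,"az":0,"dx":0,"dy":0,"dz":4,"gripper":30},{"ax":0,"ay":0,"az":0,"dx":0,"dy":0,"dz":0,"gripper":30}]'
python3 chk.py w29
python3 -m inch '[{"ax":0,"ay":0,"az":0,"dx":0,"dy":0,"dz":4,"gripper":30},{"ax":0,"ay":0,"az":0,"dx":0,"dy":0,"dz":4,"gripper":30},{"ax":0,"ay":0,"az":0,"dx":0,"dy":0,"dz":3,"gripper":30},{"ax":0,"ay":0,"az":0,"dx":0,"dy":0,"dz":0,"gripper":30}]'
python3 chk.py w30
```

```text
time: 19.55
position: [0.4302, -0.2321, 0.0979]
tool_rot: [1.0, -0.003, -0.001, -0.0]
ft_force: [-0.1, -0.2, -1.1]
grip_width: 0.0391
[ 0.43011512 -0.23208423  0.09805106] -0.38274318502226456 [ 7.000e-02  1.000e-02 -1.195e+01] [ 0.2 -0.  -0.1] [-0.02  0.02 -0.05]
time: 20.0
position: [0.4303, -0.2322, 0.0871]
tool_rot: [1.0, -0.003, -0.0, -0.0]
ft_force: [-0.3, -0.1, -0.1]
grip_width: 0.0392
[ 0.43021156 -0.23216046  0.08720545] -0.3822085391081673 [ -0.03  -0.07 -22.79] [-1.1  0.2 -0.3] [ 0.03 -0.02 -0.02]
```

Underside at about 81.3 mm, 6 mm to go.

```bash
python3 -m inch '[{"ax":0,"ay":0,"az":0,"dx":0,"dy":0,"dz":2,"gripper":30},{"ax":0,"ay":0,"az":0,"dx":0,"dy":0,"dz":2,"gripper":30},{"ax":0,"ay":0,"az":0,"dx":0,"dy":0,"dz":1.2,"gripper":30},{"ax":0,"ay":0,"az":0,"dx":0,"dy":0,"dz":0,"gripper":30}]'
python3 chk.py w31
```

```text
time: 20.45
position: [0.4305, -0.2324, 0.0822]
tool_rot: [1.0, -0.003, -0.0, -0.0]
ft_force: [-0.0, -0.7, -1.0]
grip_width: 0.0395
[ 0.43040412 -0.23231686  0.082345  ] -0.38133330387177017 [ -0.22  -0.22 -27.65] [ 0.5  0.2 -0.1] [ 0.03  0.05 -0.  ]
```

```bash
python3 -m inch '[{"ax":0,"ay":0,"az":0,"dx":0,"dy":0,"dz":1,"gripper":30},{"ax":0,"ay":0,"az":0,"dx":0,"dy":0,"dz":0.5,"gripper":30},{"ax":0,"ay":0,"az":0,"dx":0,"dy":0,"dz":0,"gripper":30}]'
python3 chk.py w32
```

```text
time: 20.8
position: [0.4305, -0.2324, 0.0808]
tool_rot: [1.0, -0.003, -0.0, -0.0]
ft_force: [-0.1, 0.0, -1.0]
grip_width: 0.039
[ 0.43047315 -0.23237367  0.08096715] -0.38105696819783824 [ -0.28  -0.27 -29.03] [-0.6 -1.   0.2] [0.01 0.03 0.03]
```

```bash
python3 -m inch '[{"ax":0,"ay":0,"az":0,"dx":0,"dy":0,"dz":0.8,"gripper":30},{"ax":0,"ay":0,"az":0,"dx":0,"dy":0,"dz":0,"gripper":30},{"ax":0,"ay":0,"az":0,"dx":0,"dy":0,"dz":0,"gripper":30}]'
python3 chk.py w33
```

```text
time: 21.15
position: [0.4307, -0.2325, 0.0805]
tool_rot: [1.0, -0.003, 0.0, 0.0]
ft_force: [-1.1, 0.1, 5.9]
grip_width: 0.0392
[ 0.43062741 -0.23248032  0.08070698] -0.3793676181225353 [ -0.42  -0.36 -29.29] [-1.1  0.3  5.6] [0.15 0.18 0.01]
```

Contact at about 6 N: the collar rests on the spring. I'll release and withdraw straight up.

```bash
python3 -m inch '[{"ax":0,"ay":0,"az":0,"dx":0,"dy":0,"dz":0,"gripper":75},{"ax":0,"ay":0,"az":0,"dx":0,"dy":0,"dz":0,"gripper":75},{"ax":0,"ay":0,"az":0,"dx":0,"dy":0,"dz":0,"gripper":75},{"ax":0,"ay":0,"az":0,"dx":0,"dy":0,"dz":0,"gripper":75},{"ax":0,"ay":0,"az":0,"dx":0,"dy":0,"dz":-10,"gripper":75},{"ax":0,"ay":0,"az":0,"dx":0,"dy":0,"dz":-40,"gripper":75},{"ax":0,"ay":0,"az":0,"dx":0,"dy":0,"dz":-45,"gripper":75},{"ax":0,"ay":0,"az":0,"dx":0,"dy":0,"dz":-45,"gripper":100}]'
python3 -m inch '[{"ax":0,"ay":0,"az":0,"dx":-20,"dy":0,"dz":-30,"gripper":100},{"ax":0,"ay":0,"az":0,"dx":-30,"dy":0,"dz":0,"gripper":100},{"ax":0,"ay":0,"az":0,"dx":0,"dy":0,"dz":0,"gripper":100},{"ax":0,"ay":0,"az":0,"dx":0,"dy":0,"dz":0,"gripper":100}]'
python3 chk.py w34
python3 - <<'E'
from h import *
i=cv2.imread('pics/w34.png');w=load('w34');u,v=proj(w,[[.4302,-.2321,.093]])[0].astype(int);print(u,v)
z=cv2.resize(i[max(v-35,0):v+35,u-40:u+40],None,fx=5,fy=5,interpolation=cv2.INTER_CUBIC)
s=snap('scene','s34');snap('top','t34');j=cv2.imread('pics/s34.png')
z2=cv2.resize(j[120:190,210:290],None,fx=5,fy=5,interpolation=cv2.INTER_CUBIC)
cv2.imwrite('pics/f34.png',np.hstack([z,z2]))
P=cloud(w);Q=P[v-25:v+25,u-25:u+25].reshape(-1,3);r=np.hypot(Q[:,0]-.4304,Q[:,1]+.2321)
q=Q[(r>.009)&(r<.018)&(Q[:,2]>.085)];print(len(q),np.percentile(q[:,2],[5,50,95]))
A=np.c_[q[:,:2]-q[:,:2].mean(0),np.ones(len(q))];print('tilt',np.linalg.lstsq(A,q[:,2],rcond=None)[0])
q=Q[(Q[:,2]>.086)&(Q[:,2]<.1)];print(q.min(0),q.max(0))
E
```

```text
time: 22.0
position: [0.4301, -0.2321, 0.2219]
tool_rot: [1.0, -0.003, -0.0, -0.0]
ft_force: [1.5, 0.1, 0.3]
grip_width: 0.0681
time: 22.4
position: [0.3803, -0.2321, 0.2507]
tool_rot: [1.0, -0.004, 0.001, 0.0]
ft_force: [-0.5, 0.3, -0.3]
grip_width: 0.086
[ 0.38028797 -0.23202334  0.25086295] -0.44186695133495857 [ 49.78  -0.43 140.91] [ 0.9 -0.5 -0.6] [0.03 0.04 0.02]
277 147
781 [0.09271213 0.09396565 0.09512393]
tilt [-0.00232803  0.00027556  0.09393544]
[ 0.40955549 -0.25222428  0.08627535] [ 0.44927138 -0.2131214   0.098052  ]
```

View pics/f34.png

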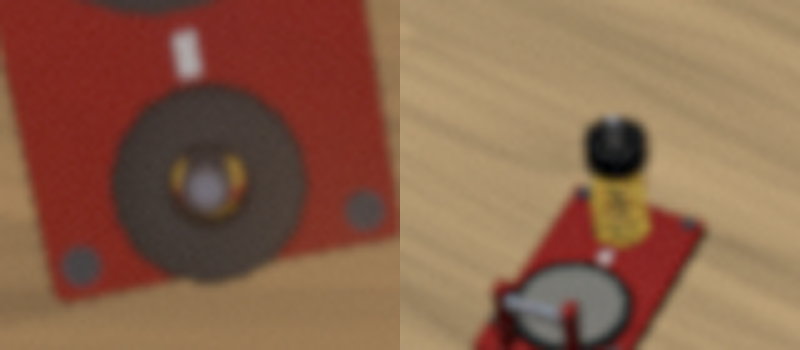

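View pics/t34.png

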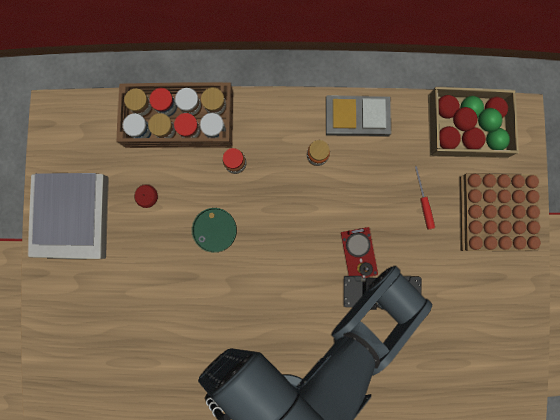

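The collar lies flat on the spring, with its top at about 93.9 mm, so its centre is about 70 mm above the plate. It is concentric with the rod to within about 1 mm, and the bystanders are where they were.

```bash
python3 -c "
from rig import robot
print(robot.hand_in()); print(robot.get_obs()['time'])"
```

```text
the job is handed in; nothing more can be done
None
the job is handed in; nothing more can be done
```

The job is done and handed in at about 22.5 s: the spring stands home on the base plate and the collar lies on top of it. I turned the spring about 48° before threading it, so the tang dropped straight into the slot. It never caught on the brass seat, and no twist was needed.

Last checks:
- **Spring:** its top is about 74.5 mm above the bench, where fully home would be 75 mm. It is less than 1 mm off the rod axis, and I felt 4–5 N of contact at plate height.
- **Collar:** its top is at about 94 mm, so its centre is about 70 mm above the plate. It is flat (tilt about 0.002 rad) and about 1 mm off the axis.
- **Rest of the scene:** the jars, apple and screwdriver look unmoved in the top view, and the gripper was clear of everything.

Three things failed or disagreed along the way:
- **First moves refused:** each row needs every field, so my first three calls were rejected before anything moved.
- **Small sideways moves:** they were off by 1–2 mm, so I measured and corrected before each threading.
- **Camera disagreement:** close-up outlines from the wrist camera put the held parts about 2 mm off from what depth and the wider views showed. I used the wider views, and both parts threaded without side force.

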